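# Lock the shop's counter display shaft with its hitch pin

## Task

The little pegboard panel of the counter display would slide off its shaft: lock it. Take the hitch pin out of its wooden block, find the cross hole near the shaft's end by feel (the shaft has some end play), and push the pin down through it until the collar sits fully home, the loop pointing out over the shaft's end. Then swing the sprung loop down over the end until it snaps underneath. Never force the pin or the loop against the shaft, let go at the end, and leave the goods around alone.

Things in the scene. Friction and masses are not known exactly. Their poses are not given: they have to be found in the camera images.
- hole (a point): Where the cross hole's mouth would be with the shaft in the middle of its end play, fixed on the stand, 138 mm up, level with the shaft's top face. x: along the shaft to its free end; z: up. The shaft can slide along x, stiffly (25 N), and starts up to 9 mm either way, so the real hole lies anywhere up to 9 mm before or behind this point: find it by feel.
- stand: Fixed display stand; origin on the counter right under hole, same axes. Its steel shaft: level flat bar 20 mm wide, 16 mm thick, round hole 11 mm wide right through, end 20 mm past the hole, rounded (radius 8 mm, seen from the side). It also turns stiffly about x (0.04 N m), starts up to 0.12 rad off; the pin turns it true as it goes in. Base 12 mm thick to x = 25 mm, y = +-55 mm.
- hub (a point): Front centre of the black hub (34 mm across) on the shaft behind the hole, 38 mm from hole, axes as there. Under it hangs the white panel, 110 mm wide. Behind it stands the grey post, 50 mm wide and 157 mm high (67 to 107 mm behind this point).
- knob (a point): Centre of the pin's upright round black knob: 14 mm across, 28 mm high. z: up along the pin; x: the way the loop points when swung out. Below the knob: steel collar 16 mm across, 10 mm high, then the round shank, 10 mm across, 26 mm long, its last 2.5 mm tapering to 7.4 mm across. The pin starts standing in a block; it turns freely in a hole.
- seat (a point): Point on the pin's axis under its collar, 24 mm below the knob's centre; home means this point is level with the shaft's top face (hole), the collar sitting on it. Axes as knob.
- pin: The whole loose hitch pin (about 80 g); its origin and axes are those of seat. More than 40 N between it (or its loop) and the shaft is forcing.
- bar (a point): Middle of the cross bar of the pin's loop, a U of 4 mm wire: legs 15 mm either side of the pin, hinged on a cross line 6 mm above seat; bar 25.6 mm from that line. x: from hinge to bar. The loop stretches lengthwise like a spring (3 N/mm, up to 6 mm): about 3 mm to slide over the shaft's nose, then it snaps in under the shaft.
- tab (a point): Outer end of the loop's flat push tab, which runs on 16 mm outward from the bar (41.6 mm from the hinge line); 16 mm wide, 3 mm thick. Axes as bar.
- loop (a joint): Angle of the loop: 0 = straight out, square to the pin; grows as it swings down; passes the nose at about 0.86, rests at about 1.15 to 1.4 when snapped under the shaft. Hinge friction holds it where it is left. Limits -0.3 to 1.6.
- rest_top (a point): Centre of the top face of the fixed wooden block, 36 x 36 mm, 40 mm high, in whose upright 13 mm through hole the pin stands at the start.
- notebooks: Bystander: stack of three notebooks, 111 x 156 x 42 mm high; origin at the centre of its underside.
- pencup: Bystander: white cup 76 mm across, 95 mm high; origin at the centre of its underside.
- inkjar: Bystander: amber glass jar 54 mm across, 65 mm high; origin at the centre of its underside.
Things that resemble listed ones, but are neither listed nor needed, are in the scene too. Of the things like the pin, leave any that is purple; of the rest the smaller one is meant.

How it is judged:
By the outcome, as a careful person would: the job done as asked, in the order asked, and still so for the second after the job is handed in, with the robot touching nothing.
It also fails if it takes over 72 s, if anything falls off the work surface, if the arm or the gripper's body presses on something with over 40 N, if the wrist force passes 120 N, or if a joint passes its speed limit or range.

## Robot

A 7-joint arm with a two-finger parallel gripper is mounted at the origin on the work surface. World frame = base frame: x ahead of the robot, y to its left, z up, the work surface at z = 0. Lengths are in m, angles in rad, forces in N, time in s.
With the tool pointing down it reaches from about 0.425 to 0.95 m from the base axis. Payload 16.7 kg.
Tool frame: the origin (TCP) lies on the centre line of the jaws, within the pads' length; the fingertips stand 22 mm ahead of it and the grasp point (between the pads) lies 3 mm ahead of it (arm.nose_length is the distance from the TCP to the fingertips, in m); z points along the fingers, x is the direction in which the jaws open and shut, and the axes are right-handed (so a half turn about z gives the same grasp; the last joint's range is limited). The gripper opens to 94 mm and grips with 3 to 60 N. Pads are 16 mm wide; open, the fingers measure 119 mm over their backs; the gripper's body (75 mm by 177 mm) begins 78 mm behind the grasp point.
Start: joints at [-1.464, 0.426, 0.074, 1.606, -0.034, 1.111, -0.067], TCP at [0.171, 0.653, 0.199] pointing down, gripper open.
Joint ranges: [-2.85, 2.85], [-0.5, 2.14], [-1.23, 1.37], [0.21, 2.46], [-1.02, 4.16], [0.16, 2.05], [-2.73, 2.73]. Speed limits (rad/s): [1.89, 1.89, 2.39, 2.39, 3.01, 3.01, 3.01].

## Interface

Orientations are given as a unit quaternion [w, x, y, z].
In Python, from plant import arm gives the robot as it stands.
- The arm moves only by the shell command python3 -m handwheel 'ROWS' [FORCE]. ROWS is JSON, a list of rows, each a list of 7 numbers: the turn, a rotation vector about the tool's x, y, z in degrees, then the shift along the tool's x, y, z in mm, then the gripper's target within -1 to 1 (shut at 1, half-way at 0, fully open at -1). In form: [[ax, ay, az, dx, dy, dz, jaw], ...]. A call has 1 to 8 rows; each row is the pose to reach, as a shift and turn from the pose commanded when the call began, along the tool's axes at that moment; what a row does not reach only later rows make up. A row lasts 1/10 s, in which the tool goes at most 50 mm and 8.59 degrees, less where a joint would pass 70% of its speed; a pose out of reach is approached as far as the arm can. A call with a gripper value outside its range is refused whole. The fingers move at their own pace and stop on an object; FORCE is the grip in N (left out, the last holds). Time passes only in rows, so rows that repeat a pose let the fingers close. It gives the time, the measured TCP pose, the force and the opening at its end, in the units of the state.
- arm.read_state(): the state, without advancing time (a new reading comes with each control period).
- arm.camera(name): name is "scene" or "top" or "wrist"; returns the picture (420x560x3 uint8, red, green, blue); there is no depth.
- arm.get_calibration(name): a dict with "vfov" (degrees; the focal length in pixels is half the picture's height over the tangent of half this angle, whatever the lens; pixels are square), "cx", "cy" (the principal point, pixels), "xyz" and "rotation" of the camera in the world. Camera axes: x right, y down, z forward; pixel columns grow to the right and rows downward; lengths in m; the calibration is good to about 2 mm. The wrist camera is an equidistant fisheye: a pixel r from the principal point sees the ray r / f radians off the axis. A picture is of the moment at which its call begins: read the wrist's pose just before it. get_calibration takes no time and is no camera call; for the wrist camera it gives the pose at the moment of the call.
- arm.hand_in(): hands the job in, once; it reports no verdict.
The state is a dict: "time": time; "joint_pos": joint angles; "dq": joint speeds; "joint_efforts": joint torques, N m; "position": TCP position; "orientation": TCP orientation; "contact_force": force on the tool from outside, world axes, zero at the start; "wrist_torque": the same for the moment, N m; "finger_gap": finger opening in m.
Only numpy, scipy, OpenCV 4.12 (cv2) and the standard library are available. Lean on these libraries where they do the work, as an engineer would, in place of code of your own. Each camera call takes 0.05 s, during which the arm holds its last target.

## Working session

There is one attempt and no reset: what is moved stays moved. The work goes in short steps, Python scripts to look and compute and a shell command to move; the robot and the scene stay as the last step left them, time stands still between calls to the robot, and variables do not carry over. Pictures are saved under pics/ and viewed, and the job is handed in when it is done.

```bash
ls; mkdir -p pics; python3 - <<'E'
from plant import arm
import cv2
s=arm.read_state();print(s)
for n in ["scene","top","wrist"]:
    c=arm.get_calibration(n);print(n,c)
    cv2.imwrite(f"pics/{n}0.png",cv2.cvtColor(arm.camera(n),cv2.COLOR_RGB2BGR))
E
```

```text
pics
{'time': 0.0, 'joint_pos': array([-1.4644998 ,  0.42670397,  0.07386762,  1.60659467, -0.03409035,
        1.11078172, -0.06706707]), 'dq': array([-1.49684262e-04, -1.25820395e-03, -2.51354087e-04, -4.88190835e-05,
        2.09266704e-03, -7.56819950e-04,  4.81831713e-05]), 'joint_efforts': array([-1.53198063e-03, -9.35819221e+01,  3.66600662e+00, -4.54187286e+01,
       -4.88845725e-02,  2.01905204e-02,  9.38062590e-05]), 'position': array([0.17071959, 0.65260717, 0.19810026]), 'orientation': array([ 4.15131074e-04,  7.91525308e-01,  6.11136081e-01, -4.52392807e-04]), 'contact_force': array([ 0.20366722, -0.58713008, -1.41017244]), 'wrist_torque': array([ 0.01968244, -0.07693714, -0.00575997]), 'finger_gap': 0.09362166364580211}
scene {'vfov': 52.03360534839766, 'cx': 283.70031727206583, 'cy': 205.19375945615556, 'xyz': array([ 1.14417941, -0.31248544,  0.67465183]), 'rotation': array([-0.32157335,  0.78342698,  0.49302961, -0.19938545])}
top {'vfov': 54.31837473633447, 'cx': 275.6152967022994, 'cy': 206.22605739874592, 'xyz': array([ 0.59172532, -0.06267399,  0.80796251]), 'rotation': array([ 0.01551285, -0.70648103,  0.70729421, -0.01946294])}
wrist {'vfov': 65.70646984690485, 'cx': 280.11059372303765, 'cy': 206.9590372378682, 'xyz': array([0.09559408, 0.67300092, 0.38391662]), 'rotation': array([0.10746016, 0.78384578, 0.60595234, 0.08282431])}
```

View pics/scene0.png

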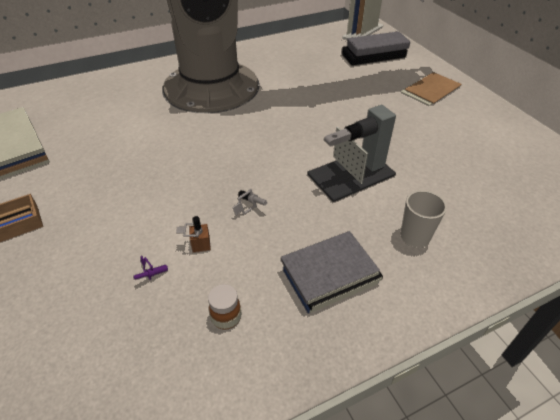

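View pics/top0.png

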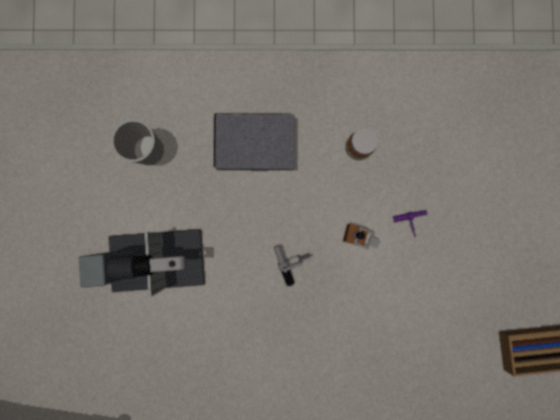

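View pics/wrist0.png

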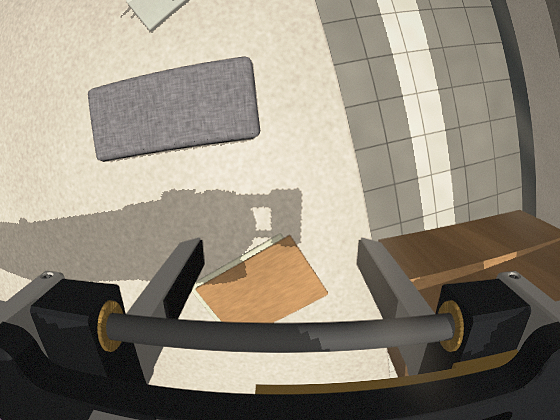

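```bash
cat > h.py <<'E'
from plant import arm
import cv2, numpy as np
from scipy.spatial.transform import Rotation as R
def Rq(q): return R.from_quat([q[1],q[2],q[3],q[0]])
def ray(n,u,v,c=None):
    c=c or arm.get_calibration(n)
    f=210/np.tan(np.radians(c['vfov']/2))
    x,y=(u-c['cx']),(v-c['cy'])
    if n=='wrist':
        r=np.hypot(x,y);t=r/f;d=np.array([x/r*np.sin(t),y/r*np.sin(t),np.cos(t)]) if r>0 else np.array([0,0,1.])
    else: d=np.array([x/f,y/f,1]);d/=np.linalg.norm(d)
    return np.array(c['xyz']),Rq(c['rotation']).apply(d)
def onz(n,u,v,z,c=None):
    o,d=ray(n,u,v,c);return o+d*(z-o[2])/d[2]
def proj(n,p,c=None):
    c=c or arm.get_calibration(n)
    f=210/np.tan(np.radians(c['vfov']/2))
    q=Rq(c['rotation']).inv().apply(np.array(p)-c['xyz'])
    if n=='wrist':
        r=np.hypot(q[0],q[1]);t=np.arctan2(r,q[2]);return np.array([c['cx']+f*t*q[0]/r,c['cy']+f*t*q[1]/r])
    return np.array([c['cx']+f*q[0]/q[2],c['cy']+f*q[1]/q[2]])
def tri(rays):
    A=np.zeros((3,3));b=np.zeros(3)
    for o,d in rays:
        P=np.eye(3)-np.outer(d,d);A+=P;b+=P@o
    p=np.linalg.solve(A,b);return p,[np.linalg.norm((np.eye(3)-np.outer(d,d))@(p-o)) for o,d in rays]
def snap(n,name):
    c=arm.get_calibration(n);im=cv2.cvtColor(arm.camera(n),cv2.COLOR_RGB2BGR);cv2.imwrite(f'pics/{name}.png',im);return im,c
def crop(im,x0,y0,x1,y1,k,name):
    cv2.imwrite(f'pics/{name}.png',cv2.resize(im[y0:y1,x0:x1],None,fx=k,fy=k,interpolation=cv2.INTER_CUBIC))
def toolrel(p,ori=None):
    "shift mm in tool axes from TCP to world p"
    s=arm.read_state();return Rq(s['orientation']).inv().apply(np.array(p)-s['position'])*1000
E
python3 - <<'E'
from h import *
a=cv2.imread('pics/scene0.png');b=cv2.imread('pics/top0.png')
crop(a,130,180,280,290,5,'c1');crop(b,335,200,435,260,8,'c2')
crop(a,300,90,410,200,5,'c3');crop(b,70,220,220,300,5,'c4')
E
```

```text
(no output)
```

View pics/c1.png

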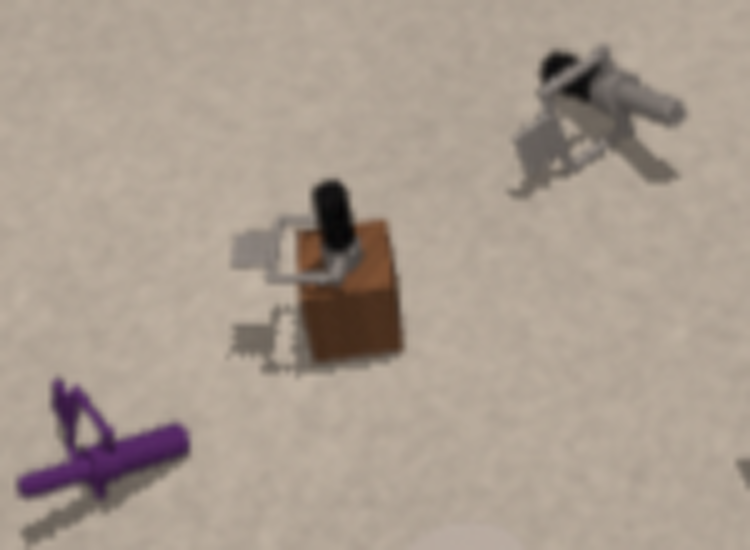

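View pics/c2.png

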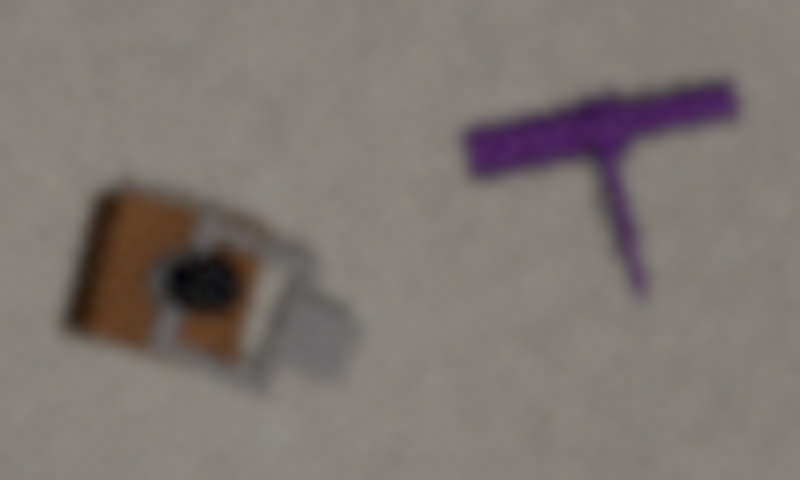

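View pics/c3.png

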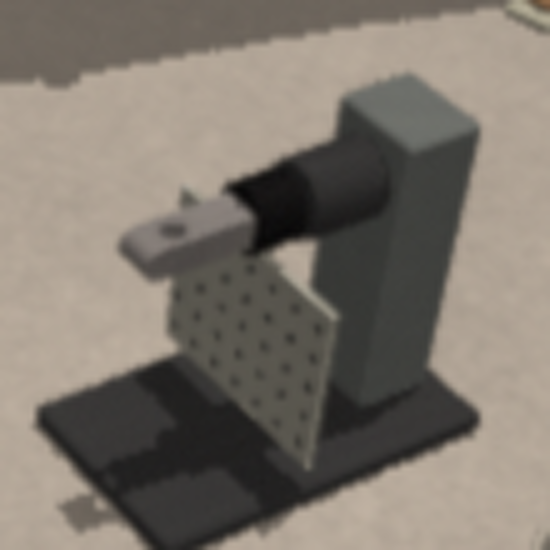

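View pics/c4.png

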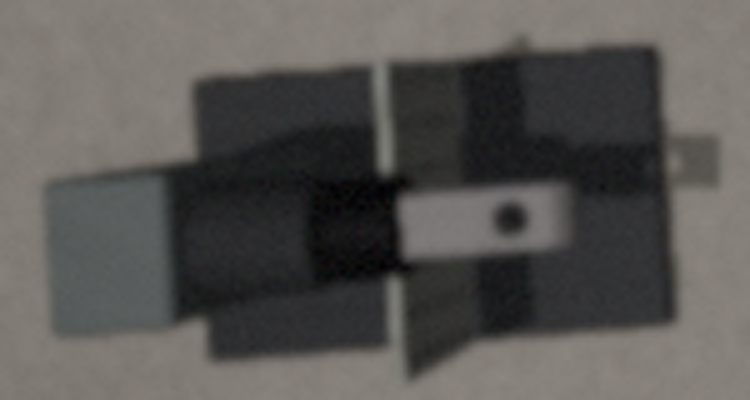

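Three pin-like things: the grey/black one standing in the block (scene 197,228; top 361,235), a bigger grey one lying (scene 250,200; top 287,265), and a purple one (scene 150,270; top 411,216). The standing one is meant: it is not purple, it is the smaller of the other two, and it is in the wooden block. Crop c1 confirms this. The shaft hole is visible at top (172,264).

```bash
python3 - <<'E'
from h import *
a=cv2.imread('pics/scene0.png');b=cv2.imread('pics/top0.png')
def blob(im,x0,y0,x1,y1,f):
    m=f(im[y0:y1,x0:x1].astype(int)).astype(np.uint8)
    n,l,s,c=cv2.connectedComponentsWithStats(m)
    i=1+np.argmax(s[1:,4]);return s[i]+np.array([x0,y0,0,0,0]),c[i]+[x0,y0]
dark=lambda i:i.max(2)<50
print(blob(a,185,210,215,240,dark)); print(blob(b,350,225,375,245,dark))
s,ca=blob(a,185,210,215,240,dark);_,cb=blob(b,350,225,375,245,dark)
print('knob tri',tri([ray('scene',*ca),ray('top',*cb)]))
print('knob top z.066',onz('top',*cb,.068),onz('scene',*ca,.064))
# block edges / loop direction: tab centre
t=(335+318/8,200+333/8); print('tab',onz('top',*t,.046)); print('bar',onz('top',335+280/8,200+312/8,.046))
h=(70+511/5,220+219/5); print('hole',onz('top',*h,.138)); hs=(300+173/5,90+229/5);print(onz('scene',*hs,.138),tri([ray('top',*h),ray('scene',*hs)]))
# shaft edges top: near hub and near end
for p in [(400,190),(400,262),(560,180),(560,252),(570,215)]:
    print(p,onz('top',70+p[0]/5,220+p[1]/5,.138)[:2])
# post top corners & base
for p in [(50,182),(165,175),(178,325),(57,333)]: print('post',onz('top',70+p[0]/5,220+p[1]/5,.157)[:2])
s=arm.read_state();print(Rq(s['orientation']).as_matrix())
E
```

```text
(array([193, 217,   8,  13,  76]), array([196.46052632, 223.17105263]))
(array([356, 232,   9,   7,  52]), array([359.78846154, 234.92307692]))
knob tri (array([ 0.57608748, -0.22022181,  0.0625724 ]), [np.float64(0.0003271625003595721), np.float64(0.0003271625003594947)])
knob top z.066 [ 0.57632038 -0.21876525  0.068     ] [ 0.57723374 -0.22072437  0.064     ]
tab [ 0.56339703 -0.25109914  0.046     ]
bar [ 0.56827463 -0.24232246  0.046     ]
hole [0.53138204 0.10174909 0.138     ]
[0.5343023  0.10183245 0.138     ] (array([0.53146136, 0.10295673, 0.13564592]), [np.float64(0.000682818642839813), np.float64(0.0006828186428397356)])
(400, 190) [0.54082263 0.13789677]
(400, 262) [0.51756803 0.13757442]
(560, 180) [0.54397117 0.0859688 ]
(560, 252) [0.52069554 0.08573587]
(570, 215) [0.5326408 0.0826084]
post [0.54496818 0.24255273]
post [0.5471073  0.20637417]
post [0.50010895 0.20137502]
post [0.4976918  0.23930322]
[[ 2.53117495e-01  9.67435520e-01 -2.18838661e-04]
 [ 9.67435041e-01 -2.53117588e-01 -9.63708451e-04]
 [-9.87717701e-04  3.22192807e-05 -9.99999512e-01]]
```

```bash
python3 -m handwheel '[[0,0,7,-26,41,-8,-1],[0,0,14,-52,82,-16,-1],[0,0,21,-78,123,-24,-1],[0,0,28,-104,164,-32,-1],[0,0,35,-130,205,-40,-1],[0,0,42,-156,246,-48,-1],[0,0,49,-182,287,-56,-1],[0,0,56,-208,328,-64,-1]]'; cat > st.py <<'E'
from h import *
import sys
s=arm.read_state();M=Rq(s['orientation']).as_matrix()
print('t',round(s['time'],2),'p',(s['position']*1000).round(1),'jawdeg',np.degrees(np.arctan2(M[1,0],M[0,0])).round(2),'z',M[:,2].round(4),'F',s['contact_force'].round(1),'gap',round(s['finger_gap']*1000,1))
if len(sys.argv)>3:
    p=np.array([float(v) for v in sys.argv[1:4]])
    print('shift',(M.T@(p-s['position']*1000)).round(1))
if len(sys.argv)>4:
    d=-(float(sys.argv[4])-np.degrees(np.arctan2(M[1,0],M[0,0])));print('turn',((d+180)%360-180).round(1))
E
python3 st.py 576 -220 200 -22.3
```

```text
time: 0.95
position: [0.4364, 0.367, 0.2631]
orientation: [-0.0, 0.986, 0.166, -0.0]
contact_force: [-0.1, 0.8, -0.4]
finger_gap: 0.0941
t 0.95 p [436.4 367.  263.1] jawdeg 19.06 z [-2.e-04  2.e-04 -1.e+00] F [-0.1  0.8 -0.4] gap 94.1
shift [-59.7 600.5  63. ]
turn 41.4
```

```bash
python3 -m handwheel '[[0,0,4,-5,49,0,-1],[0,0,8,-10,98,0,-1],[0,0,12,-15,147,0,-1],[0,0,16,-20,196,0,-1],[0,0,20,-25,245,0,-1],[0,0,24,-30,294,0,-1],[0,0,28,-35,343,0,-1],[0,0,32,-40,392,0,-1]]'; 
python3 st.py 576 -220 200 -22.3
```

```text
time: 1.75
position: [0.5275, -0.0163, 0.263]
orientation: [-0.0, 0.994, -0.112, 0.0]
contact_force: [0.6, -0.0, -0.8]
finger_gap: 0.094
t 1.75 p [527.5 -16.3 263. ] jawdeg -12.81 z [ 4.e-04  6.e-04 -1.e+00] F [ 0.6 -0.  -0.8] gap 94.0
shift [ 92.4 188.   62.9]
turn 9.5
```

```bash
python3 -m handwheel '[[0,0,2,20,41,16,-1],[0,0,4,40,82,32,-1],[0,0,6,60,123,48,-1],[0,0,8,80,164,64,-1],[0,0,9.5,92,188,83,-1],[0,0,9.5,92,188,83,-1],[0,0,9.5,92,188,83,-1]]'; 
python3 st.py 576 -220 85 -22.3; python3 - <<'E'
from h import *
im,c=snap('wrist','w1')
for z in (.04,.064,.078): print(proj('wrist',[.5755,-.2202,z],c))
E
```

```text
time: 2.45
position: [0.5756, -0.2184, 0.1792]
orientation: [0.0, 0.981, -0.193, -0.001]
contact_force: [0.8, 0.6, 0.0]
finger_gap: 0.0939
t 2.45 p [ 575.6 -218.4  179.2] jawdeg -22.23 z [-1.6e-03 -2.0e-04 -1.0e+00] F [0.8 0.6 0. ] gap 93.9
shift [ 1.1  1.2 94.2]
turn 0.1
[280.4560273 197.490461 ]
[280.42008169 203.54665409]
[280.39649419 207.51461842]
```

View pics/w1.png

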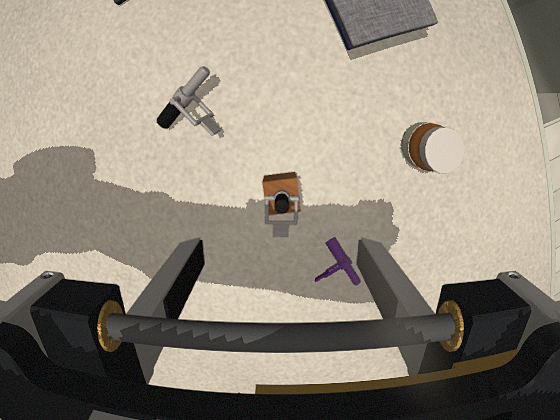

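```bash
python3 - <<'E'
from h import *
im=cv2.imread('pics/w1.png');crop(im,245,160,320,245,8,'w1c')
E
```

```text
(no output)
```

View pics/w1c.png

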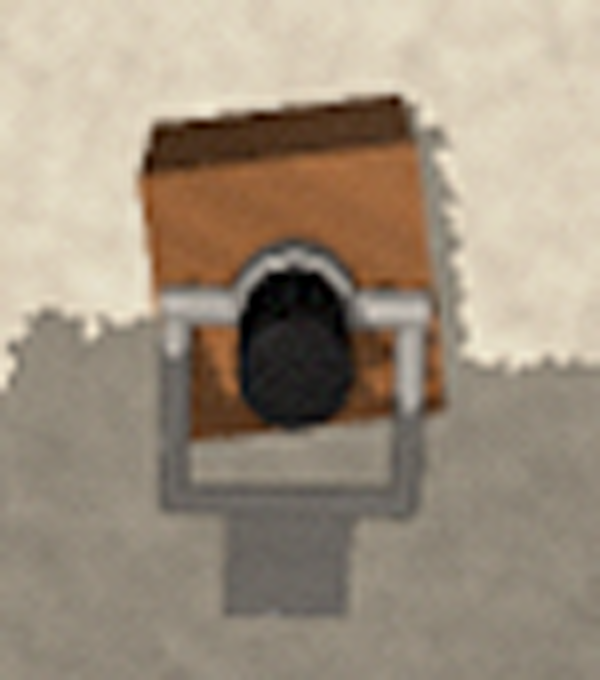

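```bash
python3 - <<'E'
from h import *
q=lambda x,y,z: onz('wrist',245+x/8,160+y/8,z)*1000
print('knobtop',q(295,370,.078)); a,b=q(162,302,.046),q(430,303,.046);print('hinge',a,b,(a+b)/2,np.degrees(np.arctan2(*(b-a)[1::-1])))
t=q(286,612,.046);br=q(290,500,.046);k=q(295,370,.078);print('tab,bar',t,br,[np.degrees(np.arctan2(*(v-k)[1::-1])) for v in(t,br)],np.linalg.norm(t[:2]-k[:2]))
print('collar', q(293,300,.05))
E
python3 st.py 576.5 -219.5 110 -22.3
```

```text
knobtop [ 577.71821228 -218.79143175   78.        ]
hinge [ 562.23985462 -212.44717176   46.        ] [ 593.65973886 -225.31031104   46.        ] [ 577.94979674 -218.8787414    46.        ] -22.263940769808627
tab,bar [ 561.0775986  -257.16977771   46.        ] [ 567.37338589 -242.99557775   46.        ] [np.float64(-113.44125698016298), np.float64(-113.14181216008919)] 41.83070000040166
collar [ 578.07420771 -217.51464432   50.        ]
t 2.5 p [ 576.1 -217.5  179.8] jawdeg -22.14 z [-4.e-04  1.e-04 -1.e+00] F [ 0.7  1.5 -0.1] gap 94.1
shift [ 1.2  1.7 69.8]
turn 0.2
```

```bash
python3 st.py 577.4 -219 74 -22.8; python3 -m handwheel '[[0,0,0.6,2,1,40,-0.4],[0,0,0.6,2,1,80,-0.4],[0,0,0.6,2,1,106,-0.4],[0,0,0.6,2,1,106,-0.4],[0,0,0.6,2,1,106,-0.4]]'; python3 st.py 577.5 -219 74 -22.8
```

```text
t 2.5 p [ 576.1 -217.5  179.8] jawdeg -22.14 z [-4.e-04  1.e-04 -1.e+00] F [ 0.7  1.5 -0.1] gap 94.1
shift [  1.8   0.9 105.8]
turn 0.7
time: 3.0
position: [0.5782, -0.2189, 0.075]
orientation: [-0.0, 0.98, -0.197, 0.0]
contact_force: [0.6, -0.3, 0.3]
finger_gap: 0.0661
t 3.0 p [ 578.2 -218.9   75. ] jawdeg -22.69 z [ 7.e-04  1.e-04 -1.e+00] F [ 0.6 -0.3  0.3] gap 66.1
shift [-0.6  0.3  1. ]
turn 0.1
```

```bash
python3 -m handwheel '[[0,0,0,0,0,1,1],[0,0,0,0,0,1,1],[0,0,0,0,0,1,1],[0,0,0,0,0,1,1],[0,0,0,0,0,1,1],[0,0,0,0,0,1,1]]' 30; python3 st.py; python3 - <<'E'
from h import *
im,c=snap('wrist','w2'); crop(im,150,200,410,400,3,'w2c')
E
```

```text
time: 3.6
position: [0.5776, -0.2197, 0.0729]
orientation: [0.0, 0.98, -0.197, 0.0]
contact_force: [-0.6, 1.6, 0.4]
finger_gap: 0.0212
t 3.6 p [ 577.6 -219.7   72.9] jawdeg -22.76 z [ 0. -0. -1.] F [-0.6  1.6  0.4] gap 21.2
```

View pics/w2c.png

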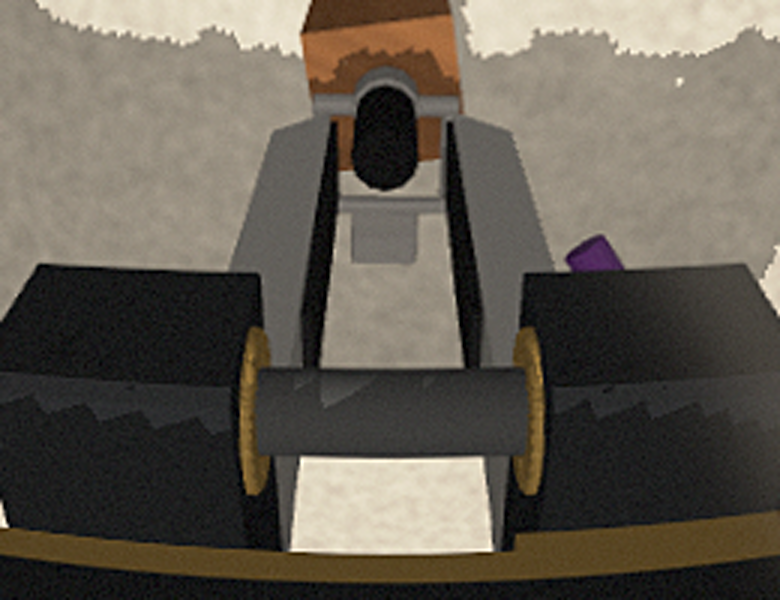

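Still closing (gap 21 mm); the knob is centred between the pads at about (278,243) in the image. I'll finish the grip.

```bash
python3 -m handwheel '[[0,0,0,0,0,0,1],[0,0,0,0,0,0,1],[0,0,0,0,0,0,1],[0,0,0,0,0,0,1]]' 30; python3 st.py; python3 -m handwheel '[[0,0,0,0,0,-10,1],[0,0,0,0,0,-30,1],[0,0,0,0,0,-50,1],[0,0,0,0,0,-80,1],[0,0,0,0,0,-110,1],[0,0,0,0,0,-140,1],[0,0,0,0,0,-150,1],[0,0,0,0,0,-150,1]]'; python3 st.py;python3 - <<'E'
from h import *
im,c=snap('wrist','w3'); crop(im,180,150,380,300,4,'w3c')
E
```

```text
time: 4.05
position: [0.5776, -0.2197, 0.0728]
orientation: [0.0, 0.98, -0.197, -0.0]
contact_force: [0.5, 1.2, -0.0]
finger_gap: 0.0006
t 4.05 p [ 577.6 -219.7   72.8] jawdeg -22.76 z [-1.e-04 -1.e-04 -1.e+00] F [ 0.5  1.2 -0. ] gap 0.6
time: 4.85
position: [0.5782, -0.2199, 0.2244]
orientation: [-0.0, 0.98, -0.197, 0.001]
contact_force: [-0.3, 0.5, 0.2]
finger_gap: 0.0008
t 4.85 p [ 578.2 -219.9  224.4] jawdeg -22.75 z [ 2.5e-03 -1.0e-04 -1.0e+00] F [-0.3  0.5  0.2] gap 0.8
```

View pics/w3c.png

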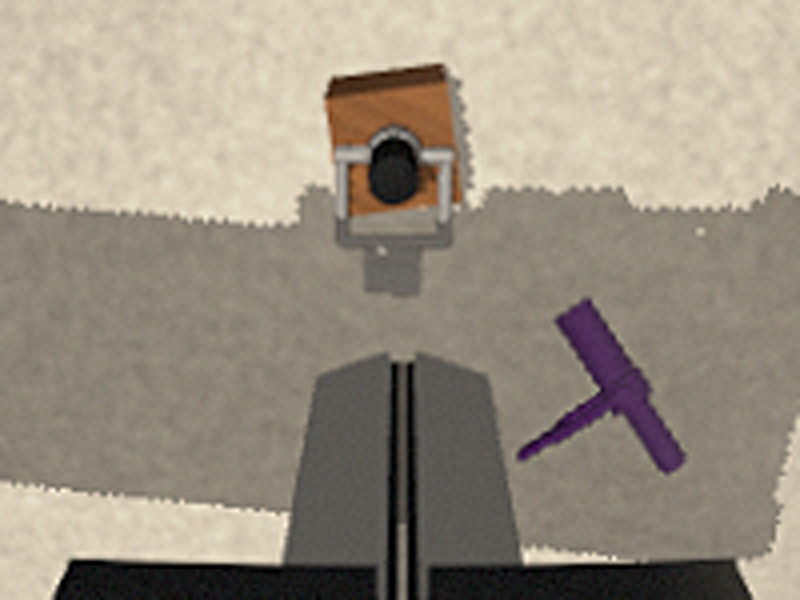

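```bash
python3 - <<'E'
from h import *
s=arm.read_state();M=Rq(s['orientation']).as_matrix()
for d in (0,.003,.022): print('wrist',proj('wrist',s['position']+M[:,2]*d),'scene',proj('scene',s['position']+M[:,2]*d),'top',proj('top',s['position']+M[:,2]*d))
c=arm.get_calibration('wrist');print(M.T@(c['xyz']-s['position']), M.T@Rq(c['rotation']).as_matrix())
im,c=snap('scene','s2');crop(im,120,100,300,260,4,'s2c')
im,c=snap('top','t2');crop(im,270,180,430,300,4,'t2c')
E
```

```text
wrist [279.16342374 249.25341054] scene [183.74491839 158.28946169] top [383.14951984 236.22913211]
wrist [279.18136322 247.38636857] scene [184.0386599 159.7053773] top [382.58899924 236.17809753]
wrist [279.28480079 236.64517971] scene [185.85865944 168.47828024] top [379.16765484 235.86658917]
[ 0.00068945 -0.0791159  -0.1858012 ] [[ 9.99998842e-01  1.35604326e-03 -6.91338725e-04]
 [-1.11994850e-03  9.63102574e-01  2.69132268e-01]
 [ 1.03078510e-03 -2.69131182e-01  9.63102977e-01]]
```

View pics/s2c.png

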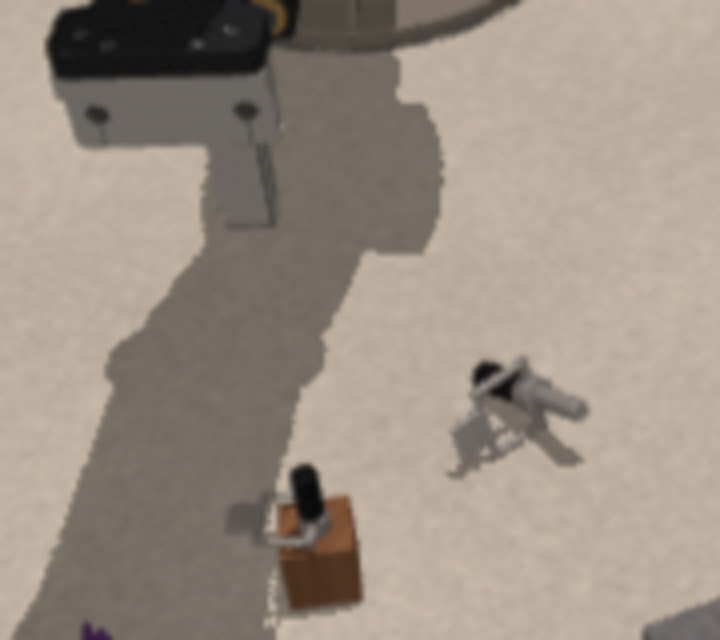

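View pics/t2c.png

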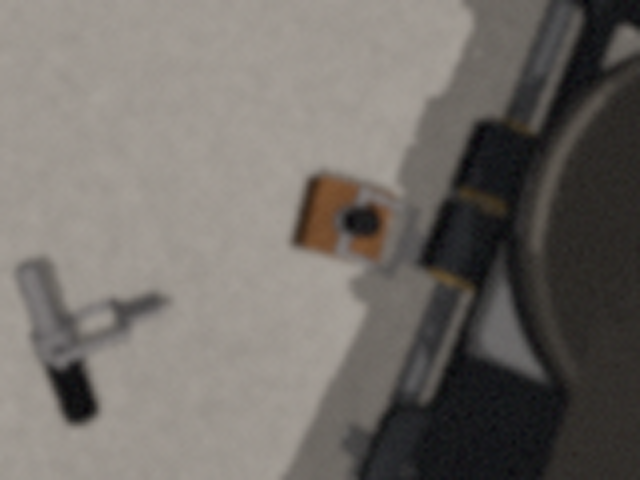

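```bash
python3 - <<'E'
from h import *
print(arm.nose_length,[a for a in dir(arm) if a[0]!='_'])
im=cv2.imread('pics/scene0.png')
s=arm.read_state();p=s['position'];M=Rq(s['orientation']).as_matrix()
a=cv2.imread('pics/s2.png')
for d in (-.03,0,.022):
  for x in(-.019,.019):
    for y in (-.008,.008):
      u=proj('scene',p+M@np.array([x,y,d])).round().astype(int);print(d,x,y,u);cv2.circle(a,tuple(int(v) for v in u),1,(0,0,255) if d==.022 else (0,255,0),-1)
crop(a,100,80,260,200,5,'s2d')
b=cv2.imread('pics/w3.png')
for d in (-.03,0,.022):
  for x in(-.012,.012):
    for y in (-.008,.008):
      u=proj('wrist',p+M@np.array([x,y,d])).round().astype(int);cv2.circle(b,tuple(int(v) for v in u),1,(0,0,255) if d==.022 else (0,255,0),-1)
crop(b,200,190,360,310,5,'w3d')
E
```

```text
0.022 ['MotionError', 'camera', 'get_calibration', 'hand_in', 'nose_length', 'read_state']
-0.03 -0.019 -0.008 [187 137]
-0.03 -0.019 0.008 [177 137]
-0.03 0.019 -0.008 [185 151]
-0.03 0.019 0.008 [174 152]
0 -0.019 -0.008 [190 151]
0 -0.019 0.008 [180 152]
0 0.019 -0.008 [188 166]
0 0.019 0.008 [178 166]
0.022 -0.019 -0.008 [192 161]
0.022 -0.019 0.008 [182 162]
0.022 0.019 -0.008 [190 176]
0.022 0.019 0.008 [180 176]
```

View pics/s2d.png

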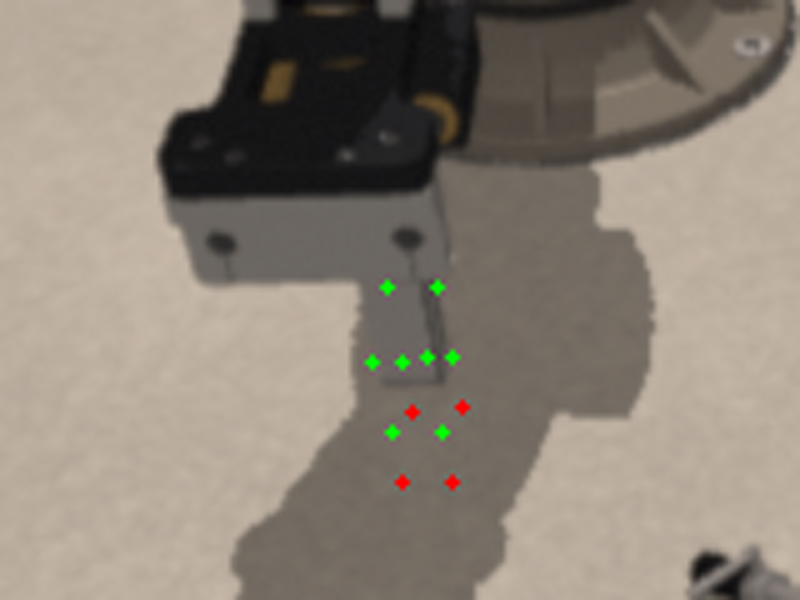

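View pics/w3d.png

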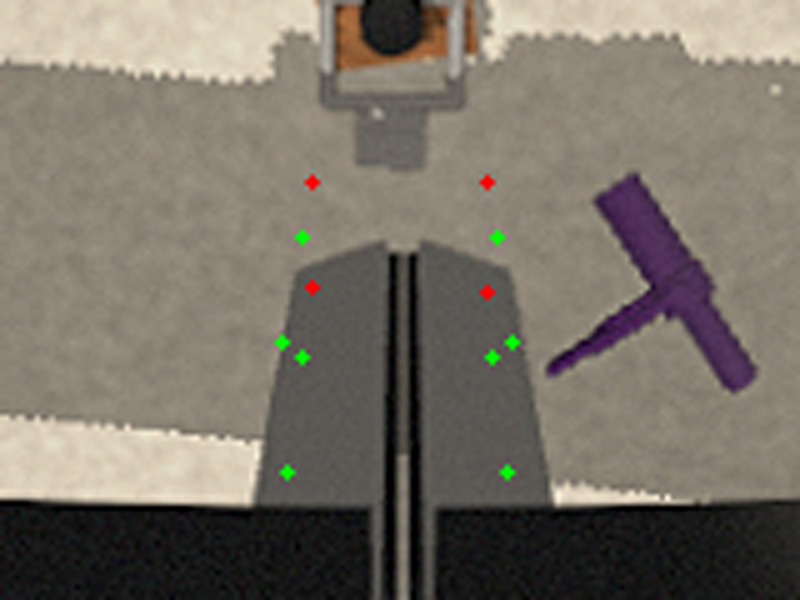

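```bash
python3 - <<'E'
from h import *
s=arm.read_state();p=s['position'];M=Rq(s['orientation']).as_matrix()
q,e=tri([ray('scene',187.6,156.4),ray('wrist',302,244)]);print((M.T@(q-p)*1000).round(1),e)
q,e=tri([ray('scene',185,156.4),ray('wrist',302,244)]);print((M.T@(q-p)*1000).round(1),e)
E
sed -n 1,5p /dev/null; grep -n "" /dev/null; ls -la
```

```text
[ 12.9  -9.7 -14.9] [np.float64(4.52362934253849e-05), np.float64(4.523629342544211e-05)]
[ 12.9  -7.3 -14.2] [np.float64(0.0018848071431380436), np.float64(0.0018848071431380245)]
total 20
drwxr-xr-x  3 agent agent 4096 Dec  6 15:45 .
drwxr-xr-x 23 root  root  4096 Dec  6 15:42 ..
-rw-r--r--  1 agent agent 1614 Dec  6 15:43 h.py
drwxr-xr-x  2 agent agent 4096 Dec  6 15:47 pics
-rw-r--r--  1 agent agent  543 Dec  6 15:45 st.py
```

```bash
python3 - <<'E'
from h import *
s=arm.read_state();p=s['position'];M=Rq(s['orientation']).as_matrix()
for u,v in [(326,226),(310,264),(350,266),(337,247)]:
    print((M.T@(onz('wrist',u,v,.008)-p)*1000).round(1))
k=onz('wrist',180+393/4,150+182/4,.078);print('knob',k*1000,(M.T@(k-p)*1000).round(1))
E
python3 st.py 577.7 -219 94 -22.8
```

```text
[ 60.3  58.2 213.6]
[ 41.1 112.9 213.7]
[ 97.  117.  213.6]
[ 76.7  88.1 213.6]
knob [ 575.23072804 -219.11873258   78.        ] [ -1.6   0.5 143.7]
t 5.0 p [ 577.1 -219.3  221.7] jawdeg -22.75 z [-1.4e-03  3.0e-04 -1.0e+00] F [-0.2 -0.4  0.2] gap 0.5
shift [  0.6  -0.5 127.7]
turn 0.0
```

```bash
python3 -m handwheel '[[0,0,0,-0.5,0,40,-0.2],[0,0,0,-0.5,0,80,-0.2],[0,0,0,-0.5,0,110,-0.2],[0,0,0,-0.5,0,120,-0.2],[0,0,0,-0.5,0,120,-0.2],[0,0,0,-0.5,0,120,-0.2],[0,0,0,-0.5,0,120,-0.2],[0,0,0,-0.5,0,120,-0.2]]'; python3 -m handwheel '[[0,0,0,0,0,30,-0.2],[0,0,0,0,0,50,-0.2],[0,0,0,0,0,60,-0.2],[0,0,0,0,0,60,-0.2]]'; python3 st.py 577 -219 60; python3 - <<'E'
from h import *
im,c=snap('wrist','w4'); crop(im,180,180,380,330,4,'w4c')
im,c=snap('scene','s4');crop(im,140,170,260,260,6,'s4c')
E
```

```text
time: 5.8
position: [0.5778, -0.2196, 0.104]
orientation: [-0.0, 0.98, -0.197, 0.001]
contact_force: [-0.0, -0.8, 0.0]
finger_gap: 0.0558
time: 6.2
position: [0.5768, -0.2193, 0.0423]
orientation: [0.0, 0.98, -0.197, -0.001]
contact_force: [0.4, -0.5, 1.3]
finger_gap: 0.0562
t 6.2 p [ 576.8 -219.3   42.3] jawdeg -22.76 z [-1.1e-03  1.0e-04 -1.0e+00] F [ 0.4 -0.5  1.3] gap 56.2
shift [  0.1  -0.4 -17.7]
```

View pics/w4c.png

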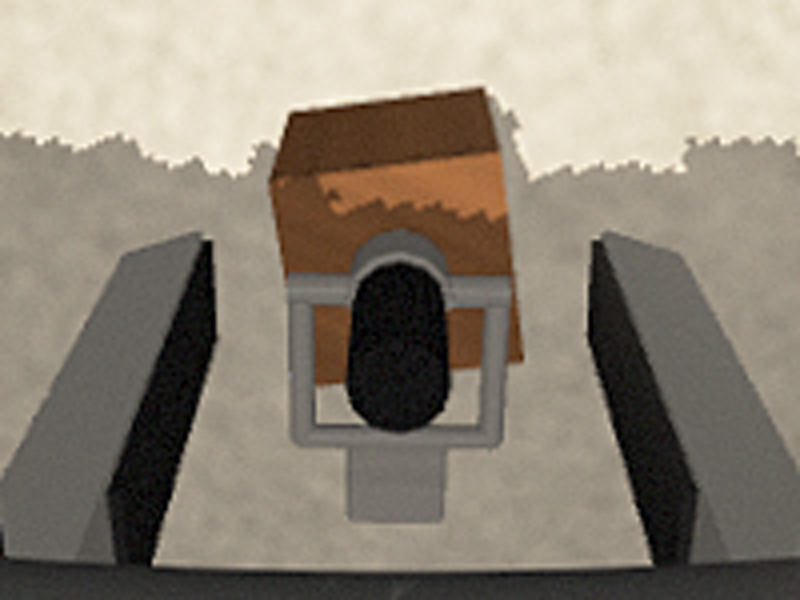

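View pics/s4c.png

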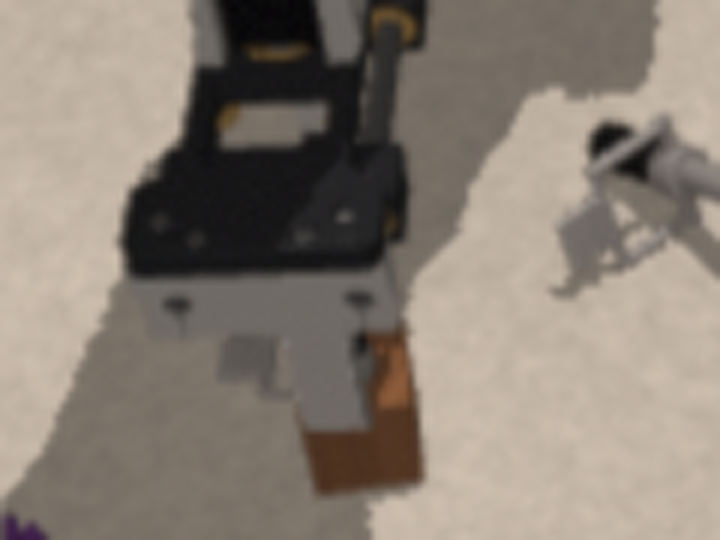

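```bash
python3 - <<'E'
from h import *
s=arm.read_state();p=s['position'];M=Rq(s['orientation']).as_matrix()
q,e=tri([ray('scene',200.6,241.7),ray('wrist',350,242.5)]);print(q*1000,(M.T@(q-p)*1000).round(1),e)
# inner tip corner at x=+28.1,y=-8 : which d?
for d in range(-25,26,5): print(d,proj('wrist',p+M@np.array([.0281,-.008,d/1000])).round(1))
k=onz('wrist',180+400/4,180+383/4,.078);print('knob',k*1000,(M.T@(k-p)*1000).round(1))
E
```

```text
[ 619.02562269 -226.83529292   57.40661529] [ 41.   -9.6 -13.7] [np.float64(0.00019051073858297426), np.float64(0.00019051073858310813)]
-25 [330.8 253.5]
-20 [329.5 249.9]
-15 [328.3 246.5]
-10 [327.1 243.2]
-5 [326.  240.1]
0 [324.9 237.1]
5 [323.9 234.3]
10 [322.9 231.6]
15 [322. 229.]
20 [321.1 226.5]
25 [320.2 224.2]
knob [ 577.84510181 -220.46102795   78.        ] [  0.5   0.5 -34.3]
```

```bash
python3 -m handwheel '[[0,0,0,0.3,0.4,2,1],[0,0,0,0.3,0.4,2,1],[0,0,0,0.3,0.4,2,1],[0,0,0,0.3,0.4,2,1],[0,0,0,0.3,0.4,2,1],[0,0,0,0.3,0.4,2,1],[0,0,0,0.3,0.4,2,1],[0,0,0,0.3,0.4,2,1]]' 30; python3 -m handwheel '[[0,0,0,0,0,0,1],[0,0,0,0,0,0,1],[0,0,0,0,0,0,1]]'
```

```text
time: 7.1
position: [0.5764, -0.2195, 0.0408]
orientation: [-0.0, 0.98, -0.197, -0.001]
contact_force: [-6.2, 3.3, 9.0]
finger_gap: 0.0139
time: 7.4
position: [0.5764, -0.2195, 0.0409]
orientation: [-0.0, 0.98, -0.197, -0.001]
contact_force: [-6.0, 3.3, 8.7]
finger_gap: 0.0134
```

```bash
python3 -m handwheel '[[0,0,0,0,0,-5,1],[0,0,0,0,0,-15,1],[0,0,0,0,0,-40,1],[0,0,0,0,0,-80,1],[0,0,0,0,0,-120,1],[0,0,0,0,0,-160,1],[0,0,0,0,0,-170,1],[0,0,0,0,0,-170,1]]'; python3 st.py; python3 - <<'E'
from h import *
im,c=snap('wrist','w5'); crop(im,180,180,380,330,4,'w5c')
im,c=snap('scene','s5');crop(im,120,100,280,220,5,'s5c')
E
```

```text
time: 8.2
position: [0.5781, -0.2202, 0.2127]
orientation: [-0.0, 0.98, -0.197, 0.002]
contact_force: [0.3, 0.3, -1.8]
finger_gap: 0.0136
t 8.2 p [ 578.1 -220.2  212.7] jawdeg -22.75 z [ 3.3e-03 -2.0e-04 -1.0e+00] F [ 0.3  0.3 -1.8] gap 13.6
```

View pics/w5c.png

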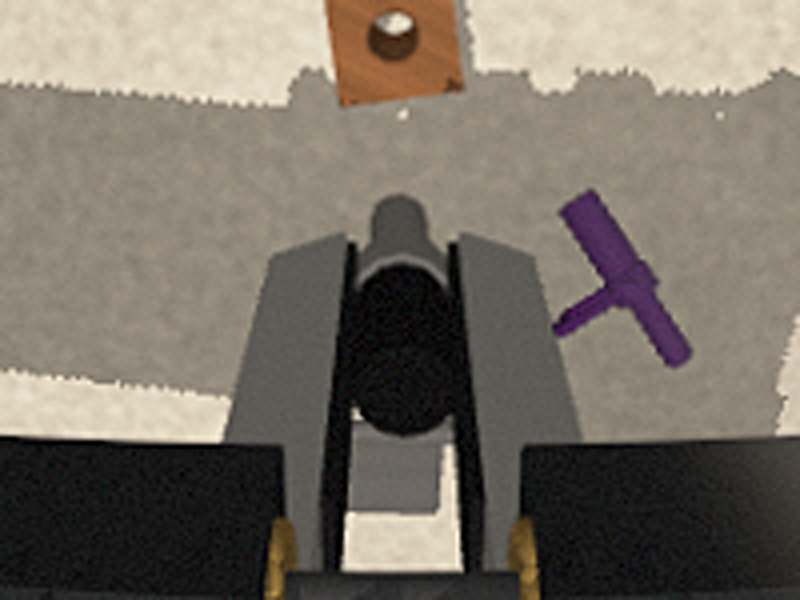

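View pics/s5c.png

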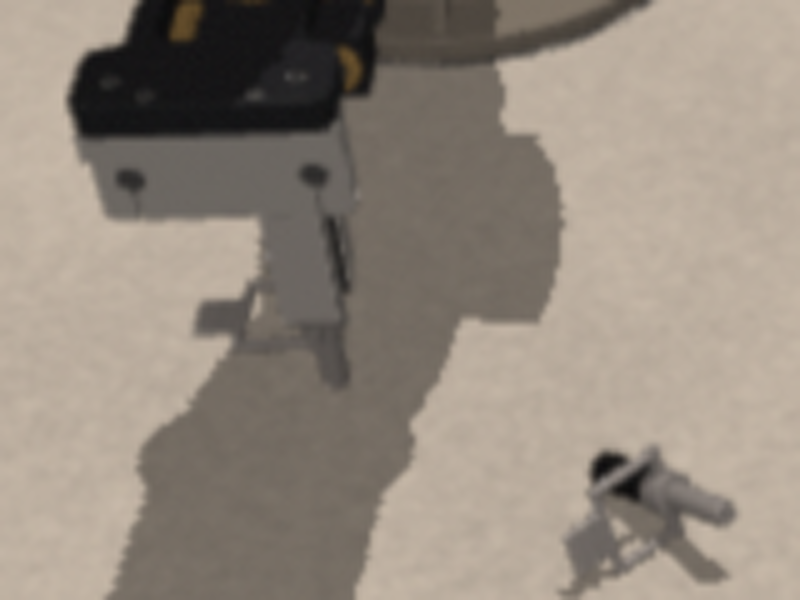

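```bash
python3 st.py 534 58 200 3.4
```

```text
t 8.3 p [ 576.9 -219.5  210. ] jawdeg -22.74 z [-8.e-04  4.e-04 -1.e+00] F [-0.7 -0.3 -0.8] gap 13.7
shift [-146.8 -239.4   10.1]
turn -26.1
```

```bash
python3 -m handwheel '[[0,0,-3.5,-21,-34,0,1],[0,0,-7,-42,-68,0,1],[0,0,-10.5,-63,-102,0,1],[0,0,-14,-84,-136,0,1],[0,0,-17.5,-105,-171,0,1],[0,0,-21,-126,-205,5,1],[0,0,-24.5,-142,-232,10,1],[0,0,-26.1,-147,-239,10,1]]'; python3 -m handwheel '[[0,0,0,0,0,0,1],[0,0,0,0,0,0,1]]' >/dev/null; python3 st.py; python3 - <<'E'
from h import *
im,c=snap('wrist','w6'); crop(im,180,80,380,280,3,'w6c')
np.save('c6.npy',np.r_[c['xyz'],c['rotation']])
for h in ([531.5,102.5],): print(proj('wrist',[h[0]/1000,h[1]/1000,.138]))
E
```

```text
time: 9.1
position: [0.5325, 0.061, 0.1986]
orientation: [0.0, 0.999, 0.033, -0.002]
contact_force: [0.3, -0.5, -1.6]
finger_gap: 0.0137
t 9.3 p [534.   56.1 200.2] jawdeg 3.22 z [-9.e-04 -9.e-04 -1.e+00] F [ 0.1 -0.3 -0.1] gap 13.1
[279.13811223 160.06671235]
```

View pics/w6.png

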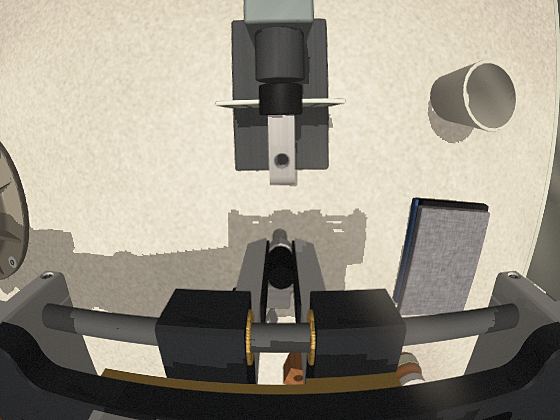

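View pics/w6c.png

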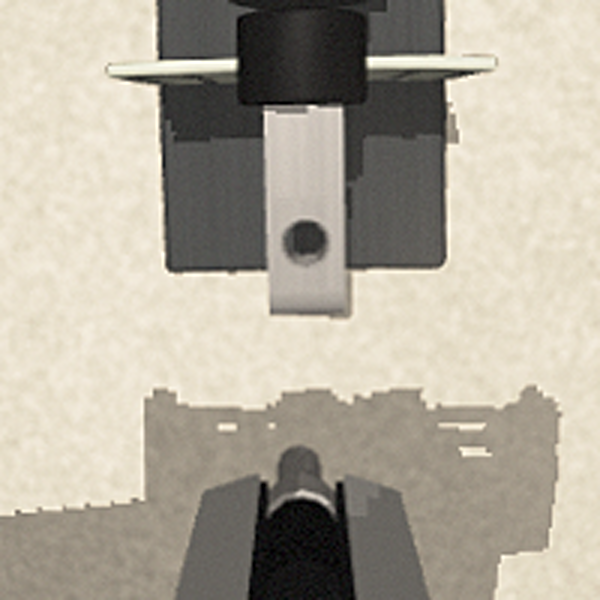

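```bash
cat c6.npy >/dev/null; python3 - <<'E'
from h import *
v=np.load('c6.npy');c=arm.get_calibration('wrist');c=dict(c);c['xyz']=v[:3];c['rotation']=v[3:]
q=lambda x,y,z=.138:onz('wrist',180+x/3,80+y/3,z,c)*1000
h=q(306,240);print('hole',h)
a=(q(264,110)+q(342,107))/2;b=(q(270,300)+q(346,300))/2
print(a,b,np.degrees(np.arctan2(*(b-a)[1::-1])), 'w',np.linalg.norm(q(264,110)-q(342,107)))
# base front edge corners z=.012
a,b=q(166,270,.012),q(445,267,.012);print(a,b,np.degrees(np.arctan2(*(b-a)[1::-1])))
a,b=q(108,68,.1),q(495,62,.1);print('panel',np.degrees(np.arctan2(*(b-a)[1::-1])),np.linalg.norm(a-b))
# base bottom side edges
a,b=q(158,20,.012),q(166,265,.012);print('side',np.degrees(np.arctan2(*(b-a)[1::-1])))
a,b=q(443,20,.012),q(445,262,.012);print('side',np.degrees(np.arctan2(*(b-a)[1::-1])))
# pin tip: z=TCPz-26
s=arm.read_state();print('tip',q(300,470,s['position'][2]-.026), s['position'])
E
```

```text
hole [533.45279934 103.02271337 138.        ]
[530.74655466 136.55459463 138.        ] [534.8856221   87.44308847 138.        ] -85.18255487707498 w 19.591835599431853
[481.10656973  72.20488288  12.        ] [589.62342803  79.69998737  12.        ] 3.9510628660712706
panel 4.202248713718392 113.04151127648791
side -85.72923369824514
side -85.32018192416334
tip [534.77789849  54.4161163  174.43496813] [0.53416243 0.05576397 0.20043497]
```

```bash
python3 st.py 533.5 78 185 4.3; python3 -m handwheel '[[0,0,-1,-1,-10,7,1],[0,0,-1,-1,-21,15,1],[0,0,-1,-1,-21,15,1],[0,0,-1,-1,-21,15,1],[0,0,-1,-1,-21,15,1],[0,0,-1,-1,-21,15,1],[0,0,-1,-1,-21,15,1],[0,0,-1,-1,-21,15,1]]';python3 - <<'E'
from h import *
s=arm.read_state();im,c=snap('wrist','w7');s2=arm.read_state();print(s['position'],s2['position'],c['xyz'],arm.get_calibration('wrist')['xyz'])
crop(im,230,120,330,270,5,'w7c')
np.save('c7.npy',np.r_[c['xyz'],c['rotation'],s['position']])
snap('top','t7');snap('scene','s7')
E
```

```text
t 9.35 p [534.2  55.8 200.4] jawdeg 3.18 z [-5.e-04 -8.e-04 -1.e+00] F [-0.3  0.1 -1. ] gap 13.2
shift [  0.6 -22.2  15.4]
turn -1.1
time: 10.15
position: [0.532, 0.0781, 0.1859]
orientation: [-0.0, 0.999, 0.038, 0.0]
contact_force: [0.2, 0.9, -0.4]
finger_gap: 0.0132
[0.5320299  0.07814729 0.18592122] [0.53199179 0.07815331 0.1858868 ] [0.52689213 0.15669543 0.3716843 ] [0.52687569 0.15673329 0.37165396]
```

View pics/w7c.png

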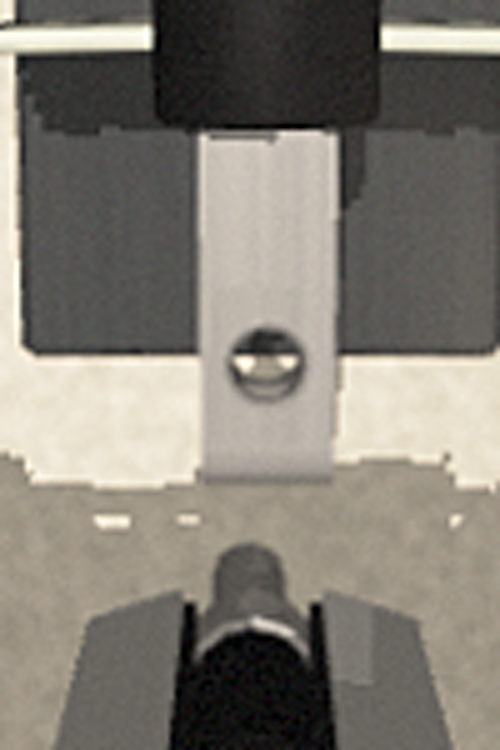

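```bash
python3 - <<'E'
from h import *
v=np.load('c7.npy');c=dict(arm.get_calibration('wrist'));c['xyz']=v[:3];c['rotation']=v[3:7];p=v[7:]
M=Rq(arm.read_state()['orientation']).as_matrix()
q=lambda x,y,z=.138:onz('wrist',230+x/5,120+y/5,z,c)
h=q(266,365);print('hole',h*1000,'rel tool',M.T@(h-p)*1000)
a=(q(200,160)+q(338,160))/2;b=(q(204,470)+q(333,470))/2
print(a*1000,b*1000,np.degrees(np.arctan2(*(b-a)[1::-1])),'jaw',np.degrees(np.arctan2(M[1,0],M[0,0])))
# where would a pin on tool axis project: seat, tip
for d in (-.024-.0,0,.0, .0235,.026): 
    u=proj('wrist',p+M@np.array([0,0,d]),c);print(d,(u-[230,120])*5)
u=proj('wrist',p+M@np.array([0,-.0037,.026]),c);print('tip near edge',(u-[230,120])*5)
for y in(-.005,.005):
  u=proj('wrist',p+M@np.array([0,y,.0235]),c);print('shank end edge',y,(u-[230,120])*5)
for x in (-.007,.007): print('knob top edges',(proj('wrist',p+M@np.array([x,0,-.038]),c)-[230,120])*5)
t=cv2.imread('pics/t7.png');crop(t,70,200,230,320,5,'t7c')
t=cv2.imread('pics/s7.png');crop(t,280,70,420,190,5,'s7c')
E
```

```text
hole [533.21673867 102.5341934  138.        ] rel tool [  3.02481011 -24.22625582  47.92193333]
[531.26808697 132.8327432  138.        ] [534.87476434  86.43342812 138.        ] -85.55526422264677 jaw 4.339398362391218
-0.024 [243.17225415 728.86119892]
0 [244.10640252 644.19147548]
0.0 [244.10640252 644.19147548]
0.0235 [244.84752755 577.49408012]
0.026 [244.91815744 571.15939278]
tip near edge [244.91409967 546.05754994]
shank end edge -0.005 [244.8413836  543.19488992]
shank end edge 0.005 [244.85523797 611.25753166]
knob top edges [174.05503035 788.03428458]
knob top edges [311.01463157 788.2834253 ]
```

View pics/t7c.png

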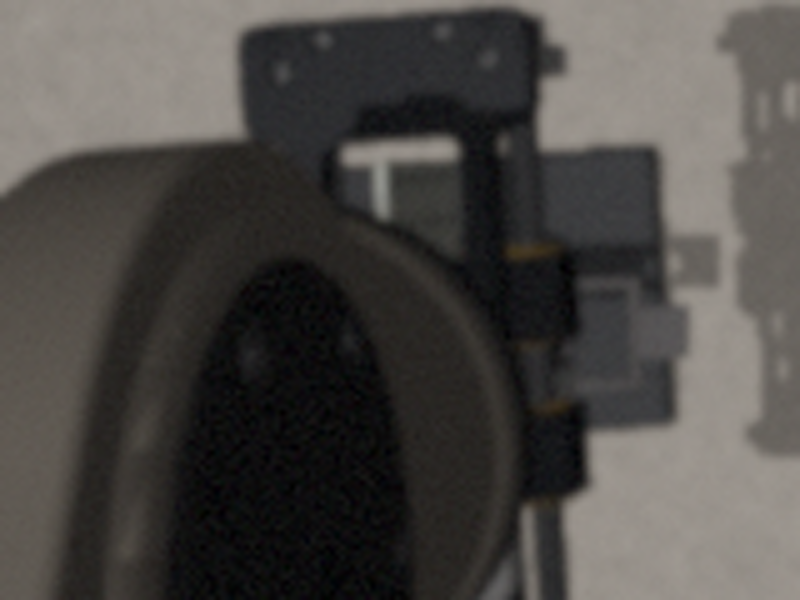

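View pics/s7c.png

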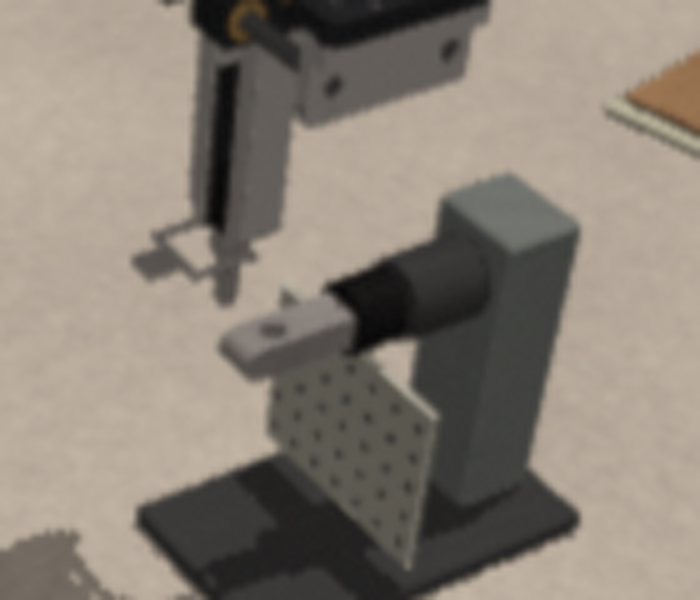

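```bash
python3 -m handwheel '[[0,0,0,2.3,-12,0,1],[0,0,0,2.3,-24.2,0,1],[0,0,0,2.3,-24.2,8,1],[0,0,0,2.3,-24.2,16,1],[0,0,0,2.3,-24.2,16,1],[0,0,0,2.3,-24.2,16,1],[0,0,0,2.3,-24.2,16,1],[0,0,0,2.3,-24.2,16,1]]';python3 st.py; python3 - <<'E'
from h import *
im,c=snap('wrist','w8');crop(im,230,140,330,290,5,'w8c')
im,c=snap('scene','s8');crop(im,280,70,420,190,5,'s8c')
E
```

```text
time: 11.1
position: [0.5326, 0.1023, 0.17]
orientation: [-0.0, 0.999, 0.038, 0.0]
contact_force: [1.1, -0.1, -0.5]
finger_gap: 0.013
t 11.1 p [532.6 102.3 170. ] jawdeg 4.32 z [ 3.e-04  1.e-04 -1.e+00] F [ 1.1 -0.1 -0.5] gap 13.0
```

View pics/w8c.png

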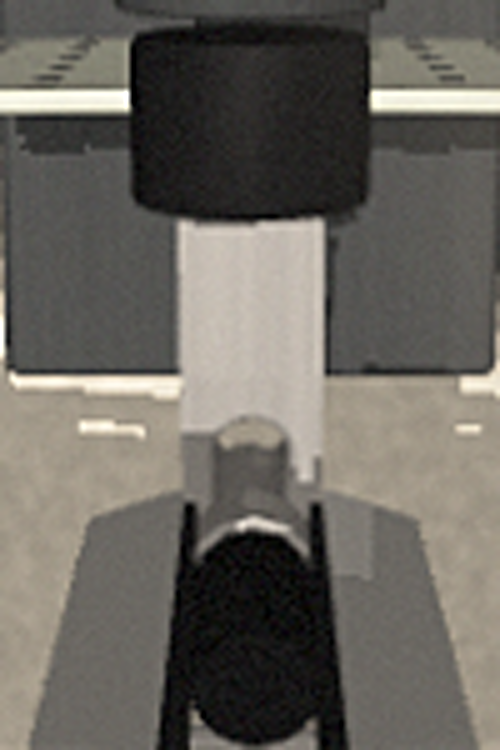

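View pics/s8c.png

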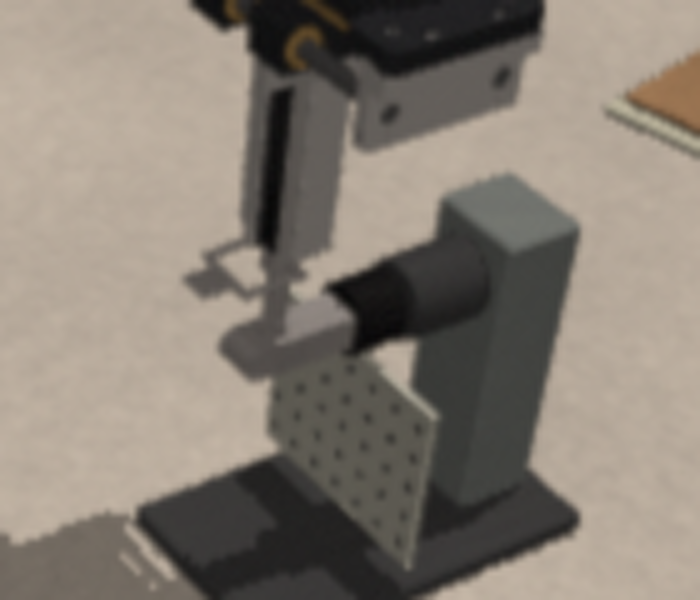

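```bash
python3 -m handwheel '[[0,0,0,0,0,2,1],[0,0,0,0,0,4,1],[0,0,0,0,0,5,1],[0,0,0,0,0,6,1],[0,0,0,0,0,7,1],[0,0,0,0,0,7,1]]';python3 st.py
```

```text
time: 11.8
position: [0.5323, 0.1025, 0.1626]
orientation: [0.0, 0.999, 0.038, -0.0]
contact_force: [-0.0, -0.9, -0.9]
finger_gap: 0.0135
t 11.8 p [532.3 102.5 162.6] jawdeg 4.34 z [-2.e-04 -2.e-04 -1.e+00] F [-0.  -0.9 -0.9] gap 13.5
```

```bash
python3 -m handwheel '[[0,0,0,0,0,1,1],[0,0,0,0,0,2,1],[0,0,0,0,0,3,1],[0,0,0,0,0,3,1]]';python3 st.py
```

```text
time: 12.2
position: [0.5324, 0.1025, 0.1597]
orientation: [0.0, 0.999, 0.038, -0.0]
contact_force: [0.4, -0.4, -0.6]
finger_gap: 0.013
t 12.2 p [532.4 102.5 159.7] jawdeg 4.34 z [-1.e-04 -1.e-04 -1.e+00] F [ 0.4 -0.4 -0.6] gap 13.0
```

No contact at 4 mm below the expected surface, so the tip seems to be in the hole. Continuing down gently.

```bash
python3 -m handwheel '[[0,0,0,0,0,1,1],[0,0,0,0,0,2,1],[0,0,0,0,0,3,1],[0,0,0,0,0,4,1],[0,0,0,0,0,4,1]]';python3 st.py; python3 - <<'E'
from h import *
im,c=snap('scene','s9');crop(im,300,80,400,180,6,'s9c')
E
```

```text
time: 12.7
position: [0.5324, 0.1026, 0.1557]
orientation: [0.0, 0.999, 0.038, -0.0]
contact_force: [1.1, 0.6, -0.7]
finger_gap: 0.0135
t 12.7 p [532.4 102.6 155.7] jawdeg 4.35 z [-0. -0. -1.] F [ 1.1  0.6 -0.7] gap 13.5
```

View pics/s9c.png

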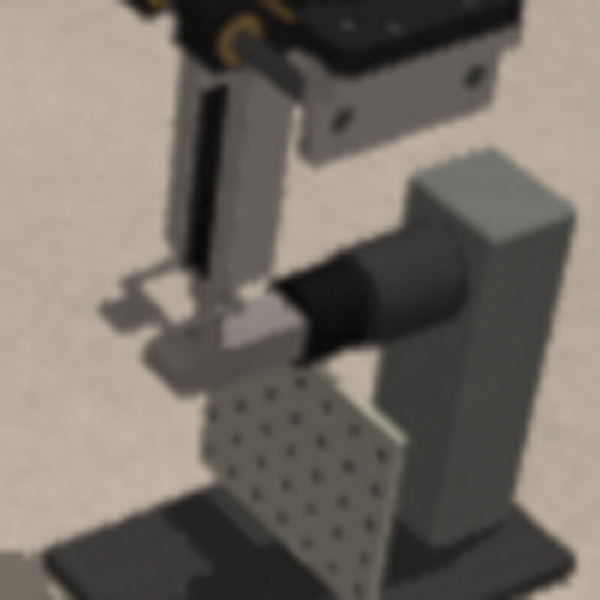

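```bash
python3 -m handwheel '[[0,0,0,0,0,1.5,1],[0,0,0,0,0,3,1],[0,0,0,0,0,4.5,1],[0,0,0,0,0,6,1],[0,0,0,0,0,6,1]]';python3 -m handwheel '[[0,0,0,0,0,1.5,1],[0,0,0,0,0,3,1],[0,0,0,0,0,4.5,1],[0,0,0,0,0,6,1],[0,0,0,0,0,6,1]]';python3 st.py
```

```text
time: 13.25
position: [0.5324, 0.1026, 0.1496]
orientation: [0.0, 0.999, 0.038, -0.0]
contact_force: [1.6, 1.8, -0.8]
finger_gap: 0.0132
time: 13.75
position: [0.5324, 0.1026, 0.1435]
orientation: [0.0, 0.999, 0.038, -0.0]
contact_force: [2.6, 1.9, -1.6]
finger_gap: 0.0133
t 13.75 p [532.4 102.6 143.5] jawdeg 4.34 z [-1.e-04 -1.e-04 -1.e+00] F [ 2.6  1.9 -1.6] gap 13.3
```

```bash
python3 -m handwheel '[[0,0,0,0,0,1,1],[0,0,0,0,0,2,1],[0,0,0,0,0,3,1],[0,0,0,0,0,3,1]]';python3 -m handwheel '[[0,0,0,0,0,0.5,1],[0,0,0,0,0,1,1],[0,0,0,0,0,1,1]]';python3 st.py
```

```text
time: 14.15
position: [0.5323, 0.1026, 0.1406]
orientation: [0.0, 0.999, 0.038, -0.0]
contact_force: [1.6, 2.9, 0.3]
finger_gap: 0.0132
time: 14.45
position: [0.5324, 0.1026, 0.1397]
orientation: [-0.0, 0.999, 0.038, -0.0]
contact_force: [1.0, 2.7, 1.2]
finger_gap: 0.0128
t 14.45 p [532.4 102.6 139.7] jawdeg 4.34 z [-0.  0. -1.] F [1.  2.7 1.2] gap 12.8
```

```bash
python3 -m handwheel '[[0,0,0,0,0,0.5,1],[0,0,0,0,0,1,1],[0,0,0,0,0,1,1]]';python3 -m handwheel '[[0,0,0,0,0,0.5,1],[0,0,0,0,0,1,1],[0,0,0,0,0,1,1]]';python3 st.py
```

```text
time: 14.75
position: [0.5325, 0.1027, 0.139]
orientation: [-0.0, 0.999, 0.038, 0.0]
contact_force: [-1.7, 3.3, 7.7]
finger_gap: 0.0136
time: 15.05
position: [0.5327, 0.1027, 0.1386]
orientation: [-0.0, 0.999, 0.038, 0.0]
contact_force: [-4.9, 2.7, 19.1]
finger_gap: 0.0139
t 15.05 p [532.7 102.7 138.6] jawdeg 4.34 z [ 4.e-04  8.e-04 -1.e+00] F [-4.9  2.7 19.1] gap 13.9
```

```bash
python3 -m handwheel '[[0,0,0,0,0,-1.2,1],[0,0,0,0,0,-1.4,1],[0,0,0,0,0,-1.4,1]]';python3 st.py; python3 - <<'E'
from h import *
im,c=snap('scene','s10');crop(im,300,80,400,180,6,'s10c')
im,c=snap('wrist','w10');crop(im,230,180,330,300,5,'w10c')
E
```

```text
time: 15.35
position: [0.5324, 0.1026, 0.1391]
orientation: [0.0, 0.999, 0.038, -0.0]
contact_force: [0.4, 3.0, 3.0]
finger_gap: 0.0131
t 15.35 p [532.4 102.6 139.1] jawdeg 4.34 z [-1.e-04 -1.e-04 -1.e+00] F [0.4 3.  3. ] gap 13.1
```

View pics/s10c.png

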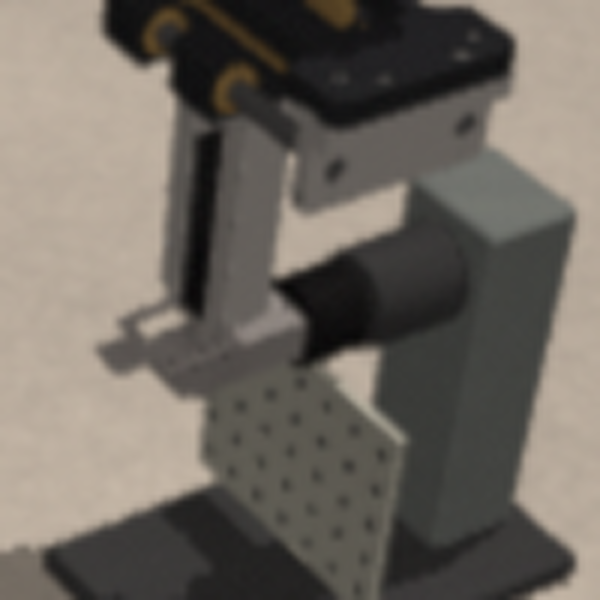

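View pics/w10c.png

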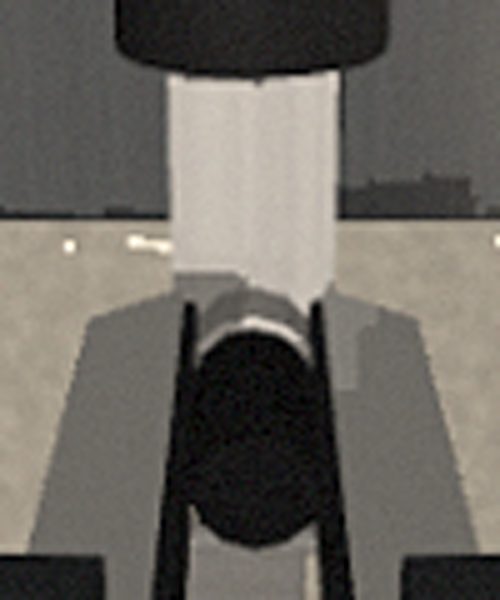

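```bash
python3 -m handwheel '[[0,0,0,0,0,0,0.8],[0,0,0,0,0,0,0.6],[0,0,0,0,0,0,0.46],[0,0,0,0,0,0,0.46],[0,0,0,0,0,0,0.46],[0,0,0,0,0,0,0.46]]';python3 st.py; python3 -m handwheel '[[0,0,0,0,0,-10,0.46],[0,0,0,0,4,-14,0.46],[0,0,0,0,20,-14,0.46],[0,0,0,0,34,-14,0.46],[0,0,0,0,34,-14,0.46],[0,0,0,0,34,-14,0.46],[0,0,0,0,34,-14,0.46],[0,0,0,0,34,-14,0.46]]'; python3 st.py; python3 - <<'E'
from h import *
im,c=snap('scene','s11');crop(im,300,80,400,180,6,'s11c')
im,c=snap('wrist','w11');crop(im,200,150,360,290,5,'w11c')
E
```

```text
time: 16.05
position: [0.5325, 0.1022, 0.1392]
orientation: [0.0, 0.999, 0.038, 0.0]
contact_force: [1.4, -1.7, 3.2]
finger_gap: 0.0253
t 16.05 p [532.5 102.2 139.2] jawdeg 4.33 z [ 1.e-04 -3.e-04 -1.e+00] F [ 1.4 -1.7  3.2] gap 25.3
time: 16.85
position: [0.5349, 0.0692, 0.1531]
orientation: [0.0, 0.999, 0.038, -0.0]
contact_force: [0.3, -0.3, -0.3]
finger_gap: 0.0254
t 16.85 p [534.9  69.2 153.1] jawdeg 4.38 z [-2.e-04 -0.e+00 -1.e+00] F [ 0.3 -0.3 -0.3] gap 25.4
```

View pics/s11c.png

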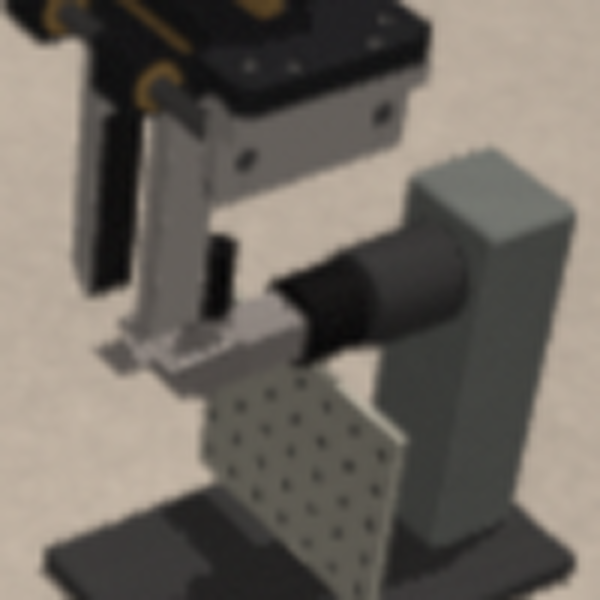

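View pics/w11c.png

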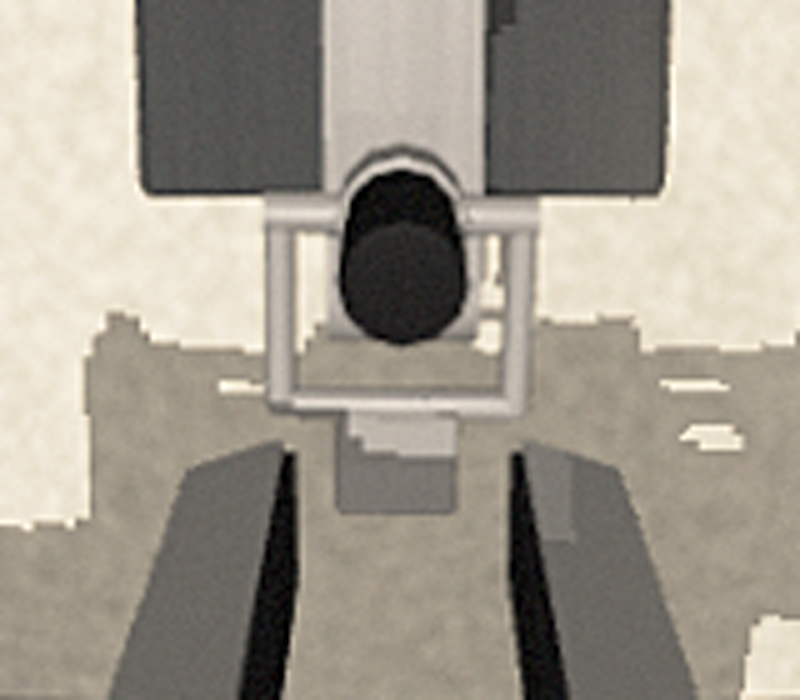

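```bash
python3 -m handwheel '[[0,0,0,0,-5.5,9,0.49],[0,0,0,0,-5.5,17,0.49],[0,0,0,0,-5.5,20,0.49],[0,0,0,0,-5.5,23,0.49],[0,0,0,0,-5.7,26,0.49],[0,0,0,0,-5.8,27.6,0.49],[0,0,0,0,-5.8,27.6,0.49]]';python3 st.py; python3 - <<'E'
from h import *
im,c=snap('scene','s12');crop(im,300,80,400,180,6,'s12c')
im,c=snap('wrist','w12');crop(im,200,150,360,290,5,'w12c')
E
```

```text
time: 17.65
position: [0.5346, 0.0742, 0.1255]
orientation: [0.0, 0.999, 0.038, -0.0]
contact_force: [-1.0, -1.3, 1.5]
finger_gap: 0.024
t 17.65 p [534.6  74.2 125.5] jawdeg 4.33 z [-0.e+00 -2.e-04 -1.e+00] F [-1.  -1.3  1.5] gap 24.0
```

View pics/s12c.png

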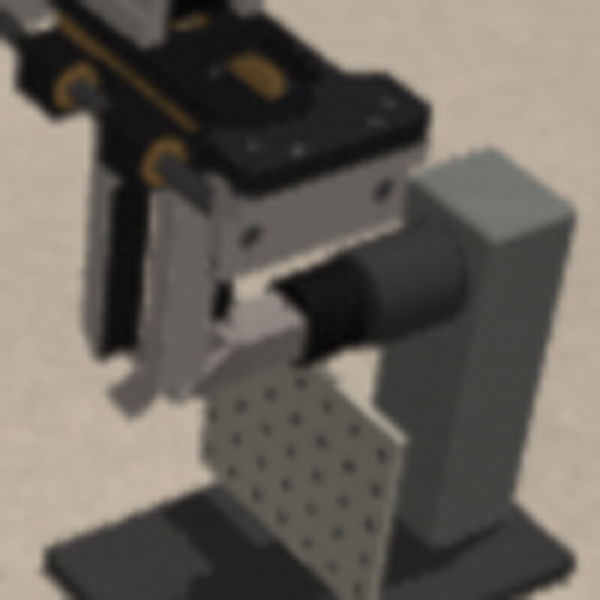

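View pics/w12c.png

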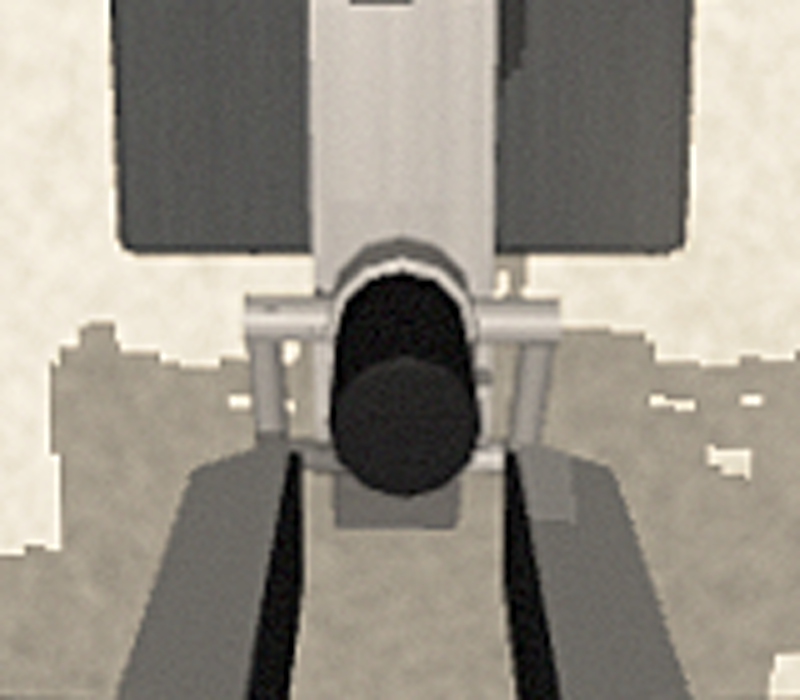

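```bash
python3 -m handwheel '[[0,0,0,0,-1.5,3,0.49],[0,0,0,0,-2.8,5.6,0.49],[0,0,0,0,-2.8,5.6,0.49]]';python3 st.py;python3 -m handwheel '[[0,0,0,0,-1.3,2,0.49],[0,0,0,0,-2.2,3.4,0.49],[0,0,0,0,-2.2,3.4,0.49]]';python3 st.py; python3 - <<'E'
from h import *
im,c=snap('scene','s13');crop(im,300,80,400,180,6,'s13c')
E
```

```text
time: 18.05
position: [0.5342, 0.0777, 0.1196]
orientation: [-0.0, 0.999, 0.038, -0.0]
contact_force: [0.2, -0.5, -0.5]
finger_gap: 0.0239
t 18.05 p [534.2  77.7 119.6] jawdeg 4.36 z [-3.e-04  1.e-04 -1.e+00] F [ 0.2 -0.5 -0.5] gap 23.9
time: 18.35
position: [0.534, 0.0797, 0.1163]
orientation: [0.0, 0.999, 0.038, -0.0]
contact_force: [0.3, -0.1, -0.0]
finger_gap: 0.0236
t 18.35 p [534.   79.7 116.3] jawdeg 4.36 z [-4.e-04 -0.e+00 -1.e+00] F [ 0.3 -0.1 -0. ] gap 23.6
```

View pics/s13c.png

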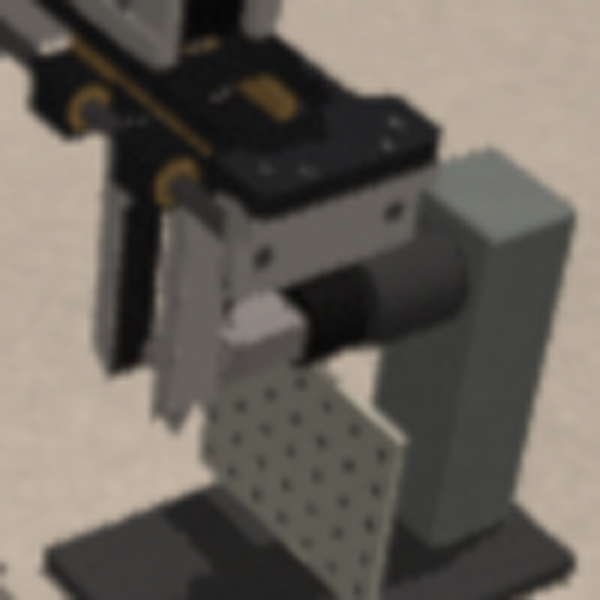

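```bash
python3 - <<'E'
from h import *
im,c=snap('wrist','w13');crop(im,200,170,360,310,5,'w13c')
E
```

```text
(no output)
```

View pics/w13c.png

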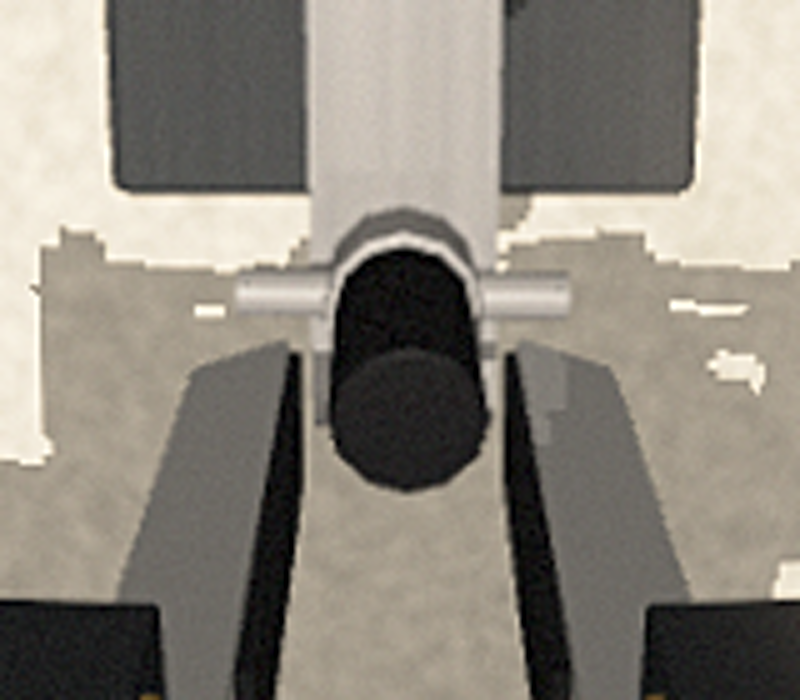

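```bash
python3 -m handwheel '[[0,0,0,0,5,-6,0.49],[0,0,0,0,15,-14,0.49],[0,0,0,0,25,-45,0.49],[0,0,0,0,25,-80,0.49],[0,0,0,0,45,-100,0.49],[0,0,0,0,90,-100,0.49],[0,0,0,0,130,-100,0.49],[0,0,0,0,130,-100,0.49]]';python3 st.py; python3 - <<'E'
from h import *
im,c=snap('scene','s14');crop(im,300,80,400,180,6,'s14c')
im,c=snap('wrist','w14');crop(im,200,0,360,140,5,'w14c')
E
```

```text
time: 19.25
position: [0.5438, -0.0568, 0.218]
orientation: [0.001, 0.999, 0.034, 0.001]
contact_force: [0.4, 0.8, 0.8]
finger_gap: 0.0242
t 19.25 p [543.8 -56.8 218. ] jawdeg 3.93 z [ 0.0018 -0.001  -1.    ] F [0.4 0.8 0.8] gap 24.2
```

View pics/s14c.png

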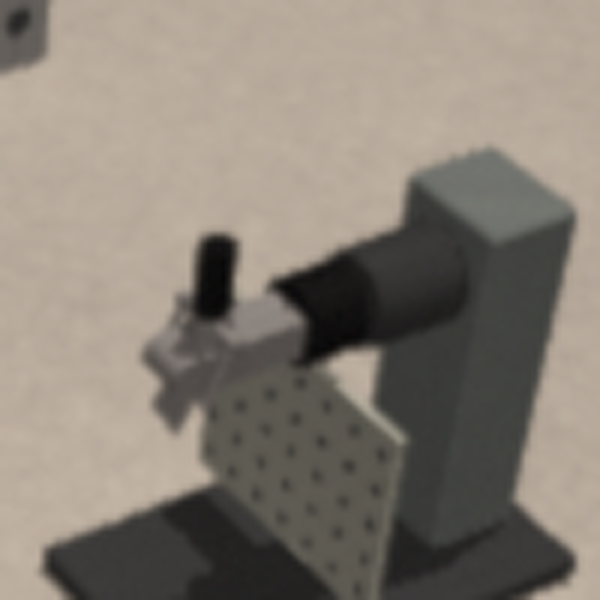

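View pics/w14c.png

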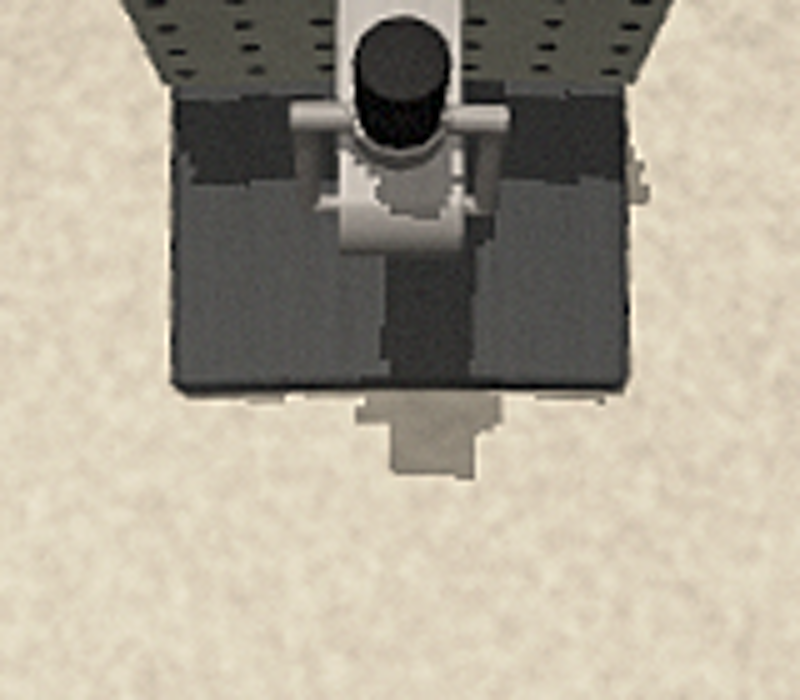

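```bash
python3 - <<'E'
from h import *
a=np.radians(-85.7);ex=np.array([np.cos(a),np.sin(a),0]);ey=np.array([-np.sin(a),np.cos(a),0]);ez=np.array([0,0,1.])
S=np.array([.5324,.1026,.138])
def plane(n,u,v,lat):
    o,d=ray(n,u,v);t=((lat-(o-S)@ey))/(d@ey);p=o+t*d-S;return np.array([p@ex,p@ez])*1000
# wrist image (slightly after) left/right legs: lower outer corner of U
for (x,y,l) in [(318,206,-.015),(482,206,.015),(318,206,.015),(482,206,-.015)]:
    q=plane('wrist',200+x/5,y/5,l);print('wrist',l,q,'ang',np.arctan2(-(q[1]-6),q[0]),np.hypot(q[0],q[1]-6))
for (x,y,l) in [(155,408,-.008),(155,408,.008),(177,432,.008),(177,432,-.008),(205,382,.015)]:
    q=plane('scene',300+x/6,80+y/6,l);print('scene',x,y,l,q,'ang',np.arctan2(-(q[1]-6),q[0]),np.hypot(q[0],q[1]-6))
print(ex,ey)
# knob top z check
for l in (0,): 
  q=plane('scene',300+219/6,80+238/6,0);print('knob top',q)
E
python3 st.py
```

```text
wrist -0.015 [ -0.71369419 -51.48182944] ang 1.5832116853181388 57.48625988330566
wrist 0.015 [  6.52904422 -21.78261248] ang 1.3399799221653539 28.539480980109122
wrist 0.015 [145.32048751 549.87877012] ang -1.3097028028605797 562.9584004825199
wrist -0.015 [153.51220812 583.75180211] ang -1.3110908954079177 597.7985805335593
scene 155 408 -0.008 [ 13.17082787 -33.80945678] ang 1.2512853989463895 41.93165338947874
scene 155 408 0.008 [ 25.34571834 -18.2585279 ] ang 0.763484385977872 35.083922441508605
scene 177 432 0.008 [ 14.69895318 -33.00202309] ang 1.2103813593839992 41.67993557745548
scene 177 432 -0.008 [  2.22569544 -48.9661269 ] ang 1.5303263076362725 55.01117001724424
scene 205 382 0.015 [10.26014015 -8.09157475] ang 0.9414561773332621 17.431091607762728
[ 0.07497873 -0.99718513  0.        ] [0.99718513 0.07497873 0.        ]
knob top [-0.90468936 38.10581597]
t 19.35 p [543.9 -51.9 217.2] jawdeg 4.18 z [ 6.e-04  2.e-04 -1.e+00] F [0.5 0.5 0.5] gap 23.9
```

```bash
python3 -m handwheel '[[0,0,0,0,20,-20,0],[0,0,0,0,40,-40,-1],[0,0,0,0,40,-40,-1],[0,0,0,0,40,-40,-1],[0,0,0,0,40,-40,-1],[0,0,0,0,40,-40,-1]]'; python3 - <<'E'
from h import *
im,c=snap('scene','s15')
d=cv2.absdiff(im,cv2.imread('pics/s14.png'));print('stand diff',d[80:180,300:400].max())
d=cv2.absdiff(im,cv2.imread('pics/scene0.png')).max(2)
for n,(x0,y0,x1,y1) in dict(note=(278,232,384,308),cup=(400,190,446,252),jar=(205,284,244,330),purple=(132,252,172,286)).items(): print(n,np.percentile(d[y0:y1,x0:x1],95))
crop(im,300,80,400,180,6,'s15c')
E
```

```text
time: 19.95
position: [0.5468, -0.089, 0.2559]
orientation: [-0.0, 0.999, 0.039, -0.001]
contact_force: [-0.0, -0.1, 0.3]
finger_gap: 0.0684
stand diff 137
note 6.0
cup 6.0
jar 6.0
purple 6.0
```

View pics/s15.png

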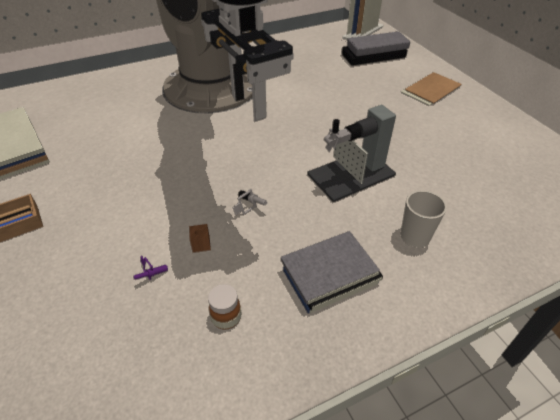

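The pin stands home in the shaft at (336,132). The bystanders, the purple pin and the larger pin are where they were. The 137 in the stand comparison is probably the gripper showing in the corner of the earlier crop.

```bash
python3 - <<'E'
from h import *
a=cv2.imread('pics/s14.png');b=cv2.imread('pics/s15.png');print(cv2.absdiff(a,b)[115:180,300:400].max())
print(arm.hand_in())
E
```

```text
5
the job is handed in; nothing more can be done
None
```

The panel is locked: the pin is home in the shaft's cross hole with the loop snapped underneath. I handed it in at about 20 s of the 72 s allowed.

- **Pin:** My first grip closed on nothing because the fingertips turned out about 37 mm shorter than the stated tool point. I corrected the height from the camera views and lifted the pin from the block on the second try. I located the hole in the wrist and scene images instead of by a feeling search. The pin entered on the first descent and met no resistance until the collar touched. The highest seating force I read was about 19 N, against the 40 N limit.
- **Loop:** The opened fingers went either side of the shaft and pushed the loop's legs down along their arc. I never read more than about 2 N.

**Last checks:**
- The knob's top is 38.1 mm above the shaft's top face (38 mm expected), so the collar is fully home.
- The scene view puts the loop at about 1.21 to 1.25 rad. The wrist view gave 1.34 on one leg. Its reading on the other leg was unusable, because my pixel-to-side pairing there was unreliable.
- The stand and pin did not change between the last two pictures. The notebooks, cup, jar and purple pin match the first picture, and the larger pin looks unmoved by eye. The gripper was clear of everything.

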